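Fish the spent cartridge out of the dispenser's well

TASK

Take the hook rod from its stand, hook the spent cartridge hanging in the dispensing tower's well by its cross bar and draw it out: feel your way along the well with a light upward pull until it passes the gap in the retaining lips, never loading the rod, the cartridge or the tower with more than 15 N. Stand the cartridge upright in the blue tray, unhook it, and put the rod back upright in its stand. Handle the cartridge only with the rod, and leave everything else on the trolley where it is.

Things in the scene. Friction and masses are not known exactly. Their poses are not given: they have to be found in the camera images.
- tower: cream pill dispensing tower, fixed; origin at table height under the middle of its cartridge well, z up. The housing round the well spans x -50 to 50, y -100 to 125 mm and is 135 mm high, flat on top; beside it, at y 125 to 215 mm, stands the tall column (280 mm), with the chute on its -x side
- well_rim (a point): middle of the well's mouth, 135 mm above the table, axes as the tower's. The well is a slot: long side along y, from -68 to +68 mm; 49 mm wide in x down to a level shoulder on each long side 63 mm below this point, below that 30 mm wide; its floor is 125 mm below this point. The cartridge's lugs rest on the shoulders
- well_lips (a point): middle of the well at the underside of its cream sprung lips, 83 mm above the table. A lip runs along each long wall above the lugs, 5 mm thick, coming to 17 mm from the middle plane. A lug lifted off its shoulder rises 5 mm freely, then meets the lips; they yield upward 8 mm against a spring (about 2.5 N at first, 5 N at 4 mm, 7 N at 8 mm), then stop hard
- well_middle (a point): same point as well_lips. Both lips have one gap, 22 mm long, facing each other; only there can the lugs pass up. Its middle lies at tower y -10 to +35 mm from here, different each time and not measured, always on the +y side of the cartridge's start: slide the cartridge to tower +y under a 4 to 6 N upward pull until the load drops to its weight
- cartridge: cartridge to fetch; origin under its middle, z up. Amber block 26 x 44 x 30 mm (x, y, z); from it rise two cheek plates (18 mm wide in y, 20 mm apart inside) joined at the top by a cross bar along x. 70 to 140 g. It starts hanging in the well by its lugs, bar 75 mm above the table at tower y -43 to -33 mm, axes within 0.02 rad of the tower's
- cartridge_bar (a point): centre of the cartridge's steel cross bar, 58 mm above its underside, axes as the cartridge's. The bar lies along x, 6 x 6 mm in section, with 25 mm of free space under it. In line with it a lug sticks out of each cheek to x = +-22 mm, 16 mm wide in y, 6 mm thick
- rod: the whole hook rod, 120 g; origin at the middle of the underside of its grey flange (60 x 72 x 6 mm in x, y, z). At the start it stands upright in its stand, flange on the stand's top, axes within 0.1 rad of the stand's
- rod_handle (a point): centre of the rod's teal square handle, 24 x 24 mm, 50 mm tall, which stands on the flange; this point is 31 mm above the flange's underside. Axes as the rod's
- rod_hook (a point): middle of the hook's saddle (top of its foot), 119 mm straight below the handle's centre, axes as the rod's. A steel strip 10 mm wide in x, bent to a J: shank at rod y +5 to +11 mm, foot 6 mm thick from y -10 to +11 mm, upturned tip at y -10 to -5 mm reaching 9 mm above the saddle. It takes a bar lying along x; its point is on the -y side
- stand: white rod stand, fixed; origin at table height under its middle. Sleeve 60 x 72 mm (x, y), 110 mm tall, opening 36 x 48 mm right down, foot plate 110 x 110 x 6 mm. The rod's flange rests on its top with the hook inside, axes parallel
- stand_top (a point): middle of the stand's top opening, 110 mm above the table
- tray: blue shallow tray, fixed, origin under its middle, 130 x 130 mm outside, walls 18 mm high and 4 mm thick; inner floor 4 mm above the table
- ramekin: white ceramic ramekin under the chute, 76 mm across, 42 mm tall; a bystander, origin under its middle
- vial1: amber vial with white cap, 33 mm across, 67 mm tall; a bystander, origin under its middle
- vial2: amber vial, the same; a bystander, origin under its middle
- vial3: amber vial, the same; a bystander, origin under its middle
- domino: tortoiseshell domino lying flat, 25 x 50 x 9 mm; a bystander, origin under its middle
- tally: chrome hand tally counter lying flat, about 48 mm across, 22 mm tall; a bystander, origin under its middle
Not all that is in view belongs to the job. Of the things that look like the rod, the smaller one is meant. There is more than one size of the stand; the one meant has the size given above.

How it is judged:
On the way, in this order (a step that is already met when the one before it is completed fails the run):
1. the cartridge hangs on the hook rod, clear above the well (height (world z) of cartridge_bar above 0.195 m and contact force between rod and cartridge above 0.3 N and distance between rod_hook and cartridge_bar below 0.02 m), for 0.1 s.
2. the cartridge stands upright in the tray, unhooked (z of cartridge_bar in the frame of tray between 0.055 and 0.072 m and x of cartridge_bar in the frame of tray between -0.05 and 0.05 m and y of cartridge_bar in the frame of tray between -0.05 and 0.05 m and angle between cartridge_bar's own z axis and vertical below 0.15 rad and linear speed of cartridge below 0.02 m/s and distance between rod_hook and cartridge_bar above 0.04 m and contact force between rod and cartridge below 0.05 N), for 0.2 s.
At the end, for the whole second after the job is handed in: Cartridge at rest in the blue tray, tilted under 0.15 rad, bar within 50 mm of the tray middle along both tray axes and 55 to 72 mm above its underside; rod at rest in its stand, tilted under 0.1 rad, handle centre 26 to 36 mm above the stand top, hook within 16 mm of its axis (z of cartridge_bar in the frame of tray between 0.055 and 0.072 m and x of cartridge_bar in the frame of tray between -0.05 and 0.05 m and y of cartridge_bar in the frame of tray between -0.05 and 0.05 m and angle between cartridge_bar's own z axis and vertical below 0.15 rad and linear speed of each of cartridge, rod below 0.02 m/s and horizontal distance between rod_hook and stand_top below 0.016 m and z of rod_handle in the frame of stand_top between 0.026 and 0.036 m and angle between rod_handle's own z axis and vertical below 0.1 rad); the robot touches nothing.
It fails at once if hook rod and cartridge pressed together with more than 15 N (contact force between rod and cartridge above 15 N).
It fails at once if hook rod pressed on the tower with more than 15 N (contact force between rod and tower above 15 N).
It fails at once if cartridge pressed on the tower with more than 15 N (contact force between cartridge and tower above 15 N).
It fails at once if the gripper touches the cartridge (contact force between the fingers and cartridge above 0.3 N).
It fails at once if a bystander is moved by more than 20 mm (distance of any of ramekin, vial1, vial2, vial3, domino, tally from where it was at the start of the episode above 0.02 m).
It also fails if it takes over 72 s, if anything falls off the work surface, if the arm or the gripper's body presses on something with over 40 N, if the wrist force passes 120 N, or if a joint passes its speed limit or range.

ROBOT

A 6-joint arm with a two-finger parallel gripper is mounted at the origin on the work surface. World frame = base frame: x ahead of the robot, y to its left, z up, the work surface at z = 0. Lengths are in m, angles in rad, forces in N, time in s.
With the tool pointing down it reaches from about 0.3 to 0.875 m from the base axis. Payload 6.4 kg.
Tool frame: the origin (TCP) lies midway between the tips of the shut fingers; the grasp point (between the pads) lies 19 mm behind it; z points along the fingers, y is the direction in which the jaws open and shut (so a half turn about z gives the same grasp; the last joint's range is limited). The gripper opens to 85 mm and grips with 20 to 120 N. Pads are 22 mm wide; open, the fingers measure 114 mm over their backs; the gripper's body (76 mm by 85 mm) begins 54 mm behind the grasp point. The pads swing forward as they close: fully open they stand 13 mm farther back than shut.
Start: joints at [-1.545, 0.181, 1.607, -0, 1.354, -0.206], TCP at [0.132, -0.56, 0.231] pointing down, gripper open.
Joint ranges: [-2.99, 2.99], [-0.89, 2.07], [0.3, 2.58], [-1.14, 4.28], [0, 2.63], [-3.12, 3.12]. Speed limits (rad/s): [2.57, 2.57, 3.01, 3.14, 3.14, 3.14].

INTERFACE

Orientations are given as a unit quaternion [w, x, y, z].
In Python, from bench import get_obs, camera, hand_in gives the robot as it stands.
- The arm moves only by the tool drive_tool, never from a script. Its argument "deltas" is a list of rows, each a list of 2 entries, a list of its own where there are three numbers: the shift along the world's x, y, z in m, then the turn about the world's z in rad. A call has 1 to 10 rows; each row shifts and turns the pose as measured when the row begins; what a row does not reach is not made up. A row lasts 1/10 s, in which the tool goes at most 50 mm and 8.59 degrees, less where a joint would pass 70% of its speed; a pose out of reach is approached as far as the arm can. A call is refused whole if a number of a shift passes 0.05 or a number of a turn 0.15, either way. A call with a gripper value outside its range is refused whole. "gripper" is the opening, from 0 (shut) to 1 (fully open), set as the call begins (left out, the last holds). The fingers move at their own pace and stop on an object; the grip force is fixed at half the most. Time passes only in rows, so rows that do not move let the fingers close. It gives the time, the measured TCP pose, the force and the opening at its end, in the units of the state.
- get_obs(): the state, without advancing time (a new reading comes with each control period).
- camera(name): name is "side" or "top" or "wrist"; returns a dict with "frame" (420x560x3 uint8, red, green, blue), "fx", "fy", "cx", "cy" (pixels), "k1" (the pictures are not rectified: a ray, as slopes to the right and down, at radius r is drawn at 1 + k1 r^2 times it, then the intrinsics apply), "eye" and "attitude" of the camera in the world. Camera axes: x right, y down, z forward; pixel columns grow to the right and rows downward; lengths in m; the calibration is good to about 2 mm. A picture is of the moment at which its call begins. There is no depth.
- hand_in(): hands the job in, once; it reports no verdict.
The state is a dict: "time_s": time; "q": joint angles; "dq": joint speeds; "joint_efforts": joint torques, N m; "eef_pos": TCP position; "eef_rot": TCP orientation; "wrist_force": force on the tool from outside, world axes, zero at the start; "torque": the same for the moment, N m; "opening": opening from 0.0 (shut) to 1.0 (fully open).
Only numpy, scipy, OpenCV 4.12 (cv2) and the standard library are available. Lean on these libraries where they do the work, as an engineer would, in place of code of your own. Each camera call takes 0.05 s, during which the arm holds its last target.

## Working session

There is one attempt and no reset: what is moved stays moved. The work goes in short steps, Python scripts to look and compute and a tool call to move; the robot and the scene stay as the last step left them, time stands still between calls to the robot, and variables do not carry over. Pictures are saved under pics/ and viewed, and the job is handed in when it is done.

Besides the shell and the picture viewer there is one more tool, called after "Call:" as name([rows], argument=value, ...), one row to a line, values as JSON. drive_tool: Moves the arm, as the interface text tells. Its arguments: {"type":"object","properties":{"deltas":{"type":"array","items":{"type":"array"}},"gripper":{"type":"number"}},"required":["deltas"]}

```bash
mkdir -p pics; ls
python3 - <<'E'
from bench import get_obs,camera
import cv2
o=get_obs();print(o['time_s'],o['eef_pos'],o['eef_rot'],o['wrist_force'],o['opening'])
for n in('side','top','wrist'):
    c=camera(n);cv2.imwrite(f'pics/{n}0.png',c['frame'][:,:,::-1]);print(n,{k:v for k,v in c.items() if k!='frame'})
    import pickle;pickle.dump(c,open(f'{n}0.pkl','wb'))
E
```

```text
pics
0.0 [ 0.13207877 -0.55904556  0.23038825] [-8.78564869e-04  9.93291238e-01  1.15636236e-01  7.49188130e-05] [ 0.30489756 -0.80508581  0.59299283] 0.9988331429167845
side {'fx': 478.5353987707739, 'fy': 478.5353987707739, 'cx': 275.42469836098894, 'cy': 208.31416734848787, 'k1': -0.13968142935173067, 'eye': array([ 0.45205768, -0.65040385,  0.95015941]), 'attitude': array([-0.33299536,  0.9373281 , -0.09837947,  0.02918241])}
top {'fx': 406.86249684163073, 'fy': 406.86249684163073, 'cx': 287.3772220718569, 'cy': 206.03413711904662, 'k1': 0.03942656370964406, 'eye': array([0.47877514, 0.01681174, 1.10361555]), 'attitude': array([-0.02821309,  0.70770219, -0.7056654 ,  0.01994937])}
wrist {'fx': 363.2861395487927, 'fy': 363.2861395487927, 'cx': 277.8642898011865, 'cy': 213.07310854169805, 'k1': -0.06942502976907777, 'eye': array([ 0.21342841, -0.5394516 ,  0.37400513]), 'attitude': array([ 0.12739551,  0.77372564, -0.61221611, -0.1015404 ])}
```

View pics/side0.png

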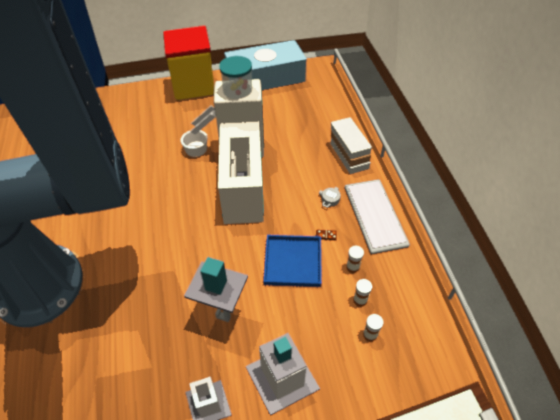

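View pics/top0.png

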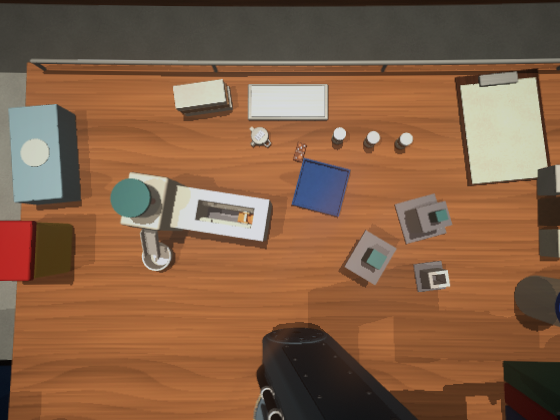

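View pics/wrist0.png

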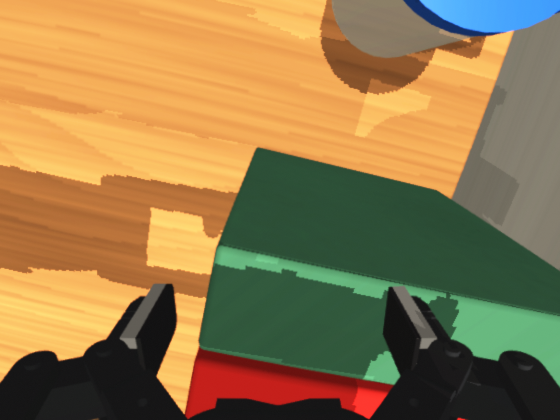

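```bash
cat > h.py <<'E'
import numpy as np,cv2,pickle
from scipy.spatial.transform import Rotation as R
def K(c): return np.array([[c['fx'],0,c['cx']],[0,c['fy'],c['cy']],[0,0,1]])
def rot(c):
    q=c['attitude']; return R.from_quat([q[1],q[2],q[3],q[0]]).as_matrix()
def ray(c,p):
    u=cv2.undistortPoints(np.array([[p]],float),K(c),np.array([c['k1'],0,0,0]))[0,0]
    d=rot(c)@np.array([u[0],u[1],1]); return np.array(c['eye']),d/np.linalg.norm(d)
def onz(c,p,z):
    e,d=ray(c,p); return e+d*(z-e[2])/d[2]
def tri(c1,p1,c2,p2):
    e1,d1=ray(c1,p1);e2,d2=ray(c2,p2)
    A=np.stack([d1,-d2],1);t=np.linalg.lstsq(A,e2-e1,rcond=None)[0]
    a=e1+t[0]*d1;b=e2+t[1]*d2; return (a+b)/2,np.linalg.norm(a-b)
def proj(c,P):
    P=np.atleast_2d(P);M=rot(c).T
    return cv2.projectPoints(P.reshape(-1,1,3).astype(float),cv2.Rodrigues(M)[0],-M@np.array(c['eye']),K(c),np.array([c['k1'],0,0,0.]))[0][:,0]
def load(n): return pickle.load(open(n+'.pkl','rb'))
def snap(n,tag):
    from bench import camera
    c=camera(n);pickle.dump(c,open(f'{n}{tag}.pkl','wb'));cv2.imwrite(f'pics/{n}{tag}.png',c['frame'][:,:,::-1]);return c
def crop(c,x0,y0,x1,y1,s,out):
    cv2.imwrite(out,cv2.resize(c['frame'][y0:y1,x0:x1,::-1],None,fx=s,fy=s,interpolation=cv2.INTER_CUBIC))
E
python3 - <<'E'
from h import *
crop(load('side0'),170,220,340,420,3,'pics/c1.png') if 0 else crop(load('side0'),170,220,340,420,3,'pics/c1.png')
crop(load('top0'),330,180,460,300,5,'pics/c2.png')
crop(load('top0'),100,160,280,280,4,'pics/c3.png')
E
```

```text
(no output)
```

View pics/c1.png

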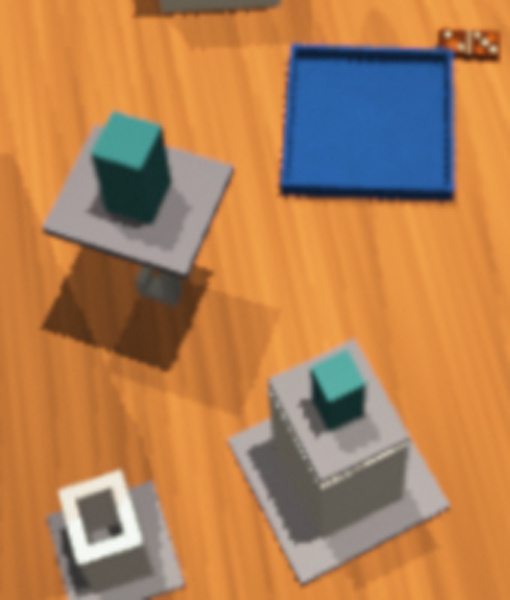

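View pics/c2.png

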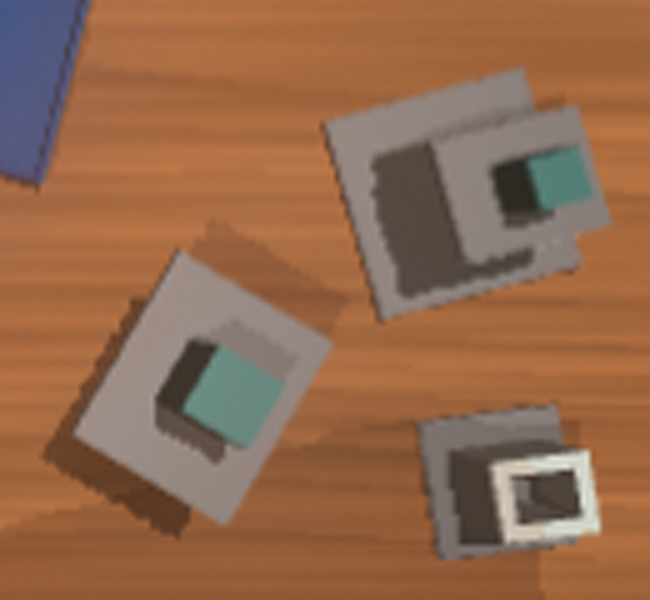

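View pics/c3.png

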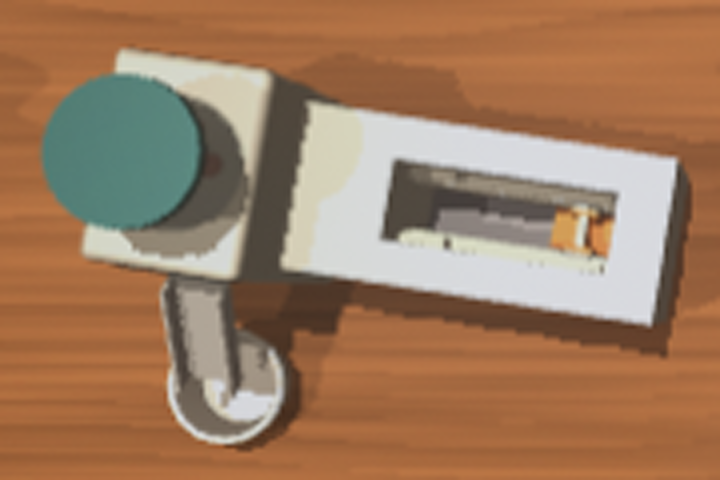

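Run:
```python
from h import *
def blobs(n,lo,hi,z,mina=20,box=None):
    c=load(n);hsv=cv2.cvtColor(c['frame'],cv2.COLOR_RGB2HSV)
    m=cv2.inRange(hsv,lo,hi)
    if box is not None:
        k=np.zeros_like(m);x0,y0,x1,y1=box;k[y0:y1,x0:x1]=255;m&=k
    for ct in cv2.findContours(m,cv2.RETR_EXTERNAL,cv2.CHAIN_APPROX_NONE)[0]:
        if cv2.contourArea(ct)<mina: continue
        # 
        P=np.array([onz(c,p[0].astype(float),z)[:2] for p in ct])*1000
        r=cv2.minAreaRect(P.astype(np.float32))
        M=cv2.moments(ct);print(n,'px',(M['m10']/M['m00'],M['m01']/M['m00']),'world mm',np.round(r[0],1),'size',np.round(r[1],1),'ang',round(r[2],1))
print('teal');
for n in('side0','top0'): blobs(n,(80,70,90),(95,255,255),0.166)
print('blue tray rim z18')
for n in('side0','top0'): blobs(n,(100,150,20),(125,255,255),0.018,300)
c=load('top0');hsv=cv2.cvtColor(c['frame'],cv2.COLOR_RGB2HSV)
for p in [(439,217),(421,210),(410,217),(376,258),(360,250),(225,215),(245,200)]: print(p,hsv[p[1],p[0]])
c=load('side0');hsv=cv2.cvtColor(c['frame'],cv2.COLOR_RGB2HSV)
for p in [(283,344),(268,352),(290,385),(240,150),(240,205),(296,370)]: print(p,hsv[p[1],p[0]])
```

```text
teal
side0 px (282.09316770186336, 345.17080745341616) world mm [ 522.7 -326.5] size [24.4 23.7] ang 15.8
side0 px (211.67969821673523, 266.77229080932784) world mm [ 423.5 -141.7] size [34.4 35. ] ang 59.1
side0 px (235.28695652173914, 64.65253623188406) world mm [570.2 515.8] size [95.7 88.8] ang 82.8
top0 px (441.24731182795693, 215.0559139784946) world mm [ 522.9 -323.6] size [21.5 22.1] ang 14.3
top0 px (130.08254255158909, 197.52522970326856) world mm [561.7 391.5] size [85.8 87.5] ang 0.2
blue tray rim z18
side0 px (292.51029794041193, 260.60094647737117) world mm [604.6 -65.4] size [132.7 126.3] ang 75.3
side0 px (85.09274832419256, 38.491163924436314) world mm [  61.2 1086.6] size [ 81.9 724.2] ang 15.0
top0 px (3.9236197592361974, 391.20423412204235) world mm [ 75.4 748.2] size [131.   24.9] ang 3.9
(439, 217) [ 84  84 127]
(421, 210) [ 11  30 143]
(410, 217) [12 68 86]
(376, 258) [ 81  59 138]
(360, 250) [ 10  36 157]
(225, 215) [ 11  23 156]
(245, 200) [111   8 223]
(283, 344) [ 87 125 173]
(268, 352) [ 10  17 180]
(290, 385) [19 36 98]
(240, 150) [ 20  55 102]
(240, 205) [ 20  54 103]
(296, 370) [ 13  19 159]
```

Run:
```python
from h import *
crop(load('top0'),165,175,285,250,6.6,'pics/c4.png')
crop(load('side0'),200,110,280,230,5,'pics/c5.png')
```

```text
(no output)
```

View pics/c4.png

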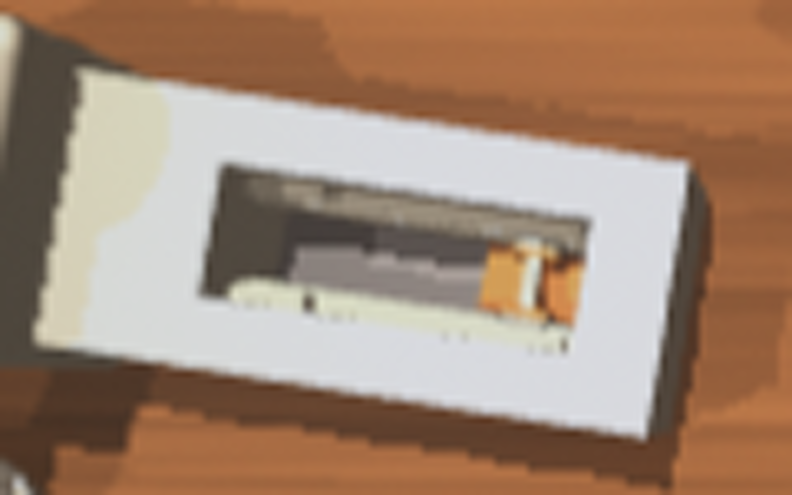

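View pics/c5.png

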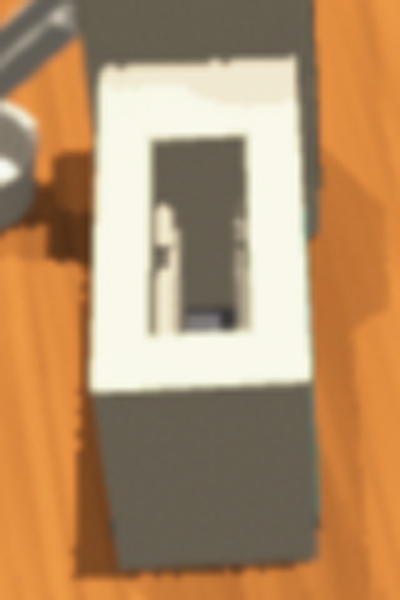

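Run:
```python
from h import *
c=load('top0');s=load('side0')
def T(p,sc=6.6,o=(165,175)): return ((p[0]+.5)/sc-.5+o[0],(p[1]+.5)/sc-.5+o[1])
def S(p): return T(p,5,(200,110))
# top-face corners tower: (50,-100)?,order: A far-right(top img), B near-right, C near-left(col), D far-left; wells
tw={'ne':(690,160),'nw':(648,440),'sw':(35,347),'se':(80,68)}
for k,v in tw.items(): print('top',k,np.round(onz(c,T(v),.135)*1000,1))
wl={'ne':(590,217),'nw':(567,352),'sw':(200,296),'se':(222,163)}
W=[onz(c,T(v),.135)*1000 for v in wl.values()]
for w in W: print('topwell',np.round(w,1))
print('side')
ts={'nw':(90,390),'ne':(310,381),'se':(295,57),'sw':(100,68)}
for k,v in ts.items(): print('side',k,np.round(onz(s,S(v),.135)*1000,1))
ws={'nw':(150,334),'ne':(251,329),'se':(246,136),'sw':(151,141)}
W2={k:onz(s,S(v),.135)*1000 for k,v in ws.items()}
for k,w in W2.items(): print('sidewell',k,np.round(w,1))
print('well centre top',np.mean(W,0),'side',np.mean(list(W2.values()),0))
# bar top at z .078 (top view)
print('bar ends',onz(c,T((535,242)),.078)*1000,onz(c,T((532,308)),.078)*1000)
# gap in side view left lip z .088
for p in [(160,242),(160,270)]: print('gap side',onz(s,S(p),.088)*1000)
for p in [(302,300),(314,312)]: print('mark top',onz(c,T(p),.088)*1000)
# flange corners z.116
C=lambda p:T(p,5,(330,180))
F=[onz(c,C(p),.116)*1000 for p in [(435,140),(576,105),(610,225),(468,263)]]
print(np.round(F,1),np.mean(F,0))
D=lambda p:T(p,3,(170,220))
F=[onz(s,D(p),.116)*1000 for p in [(270,380),(354,343),(409,440),(322,484)]]
print(np.round(F,1),np.mean(F,0))
# foot plate
F=[onz(c,C(p),.006)*1000 for p in [(325,122),(523,70),(580,266),(381,321)]]
print('foot',np.round(F,1),np.mean(F,0))
F=[onz(s,D(p),.006)*1000 for p in [(229,440),(448,507),(303,583)]]
print('foot',np.round(F,1))
```

```text
top ne [562.   71.9 135. ]
top nw [461.   86.4 135. ]
top sw [493.8 307.5 135. ]
top se [595.  293.5 135. ]
topwell [541.3 108.  135. ]
topwell [492.5 115.9 135. ]
topwell [512.3 248.5 135. ]
topwell [560.5 241.5 135. ]
side
side nw [461.7  86.5 135. ]
side ne [560.9  70.4 135. ]
side se [595.1 293.4 135. ]
side sw [494.9 307.3 135. ]
sidewell nw [493.5 115.2 135. ]
sidewell ne [540.1 108.1 135. ]
sidewell se [560.1 239.3 135. ]
sidewell sw [512.9 246.1 135. ]
well centre top [526.64385088 178.4637341  135.        ] side [526.65119525 177.16654343 135.        ]
bar ends [535.28803589 134.34459718  78.        ] [510.02756642 135.22706588  78.        ]
gap side [510.08230635 221.63639657  88.        ]
gap side [507.1818909  201.86488088  88.        ]
mark top [512.53305739 221.16886048  88.        ]
mark top [508.00383266 216.55449592  88.        ]
[[ 543.1 -283.5  116. ]
 [ 560.2 -351.   116. ]
 [ 502.5 -365.7  116. ]
 [ 483.9 -298.1  116. ]] [ 522.44690898 -324.56340348  116.        ]
[[ 486.3 -299.6  116. ]
 [ 542.  -286.4  116. ]
 [ 560.4 -354.7  116. ]
 [ 504.  -370.2  116. ]] [ 523.18337012 -327.71268136  116.        ]
foot [[ 559.9 -258.6    6. ]
 [ 588.1 -364.3    6. ]
 [ 483.2 -392.     6. ]
 [ 453.4 -286.6    6. ]] [ 521.14912052 -325.38987435    6.        ]
foot [[ 455.5 -290.4    6. ]
 [ 588.8 -366.2    6. ]
 [ 485.5 -395.1    6. ]]
```

Candidates for the rod are the large one at side (213,275), which has a 35 mm handle, and the small one at side (283,350), which measures 24 mm. The empty small stand at side (203,390) is a decoy. The crop confirms the small rod in the 60 x 72 sleeve, so I choose that one. Handle is at about (522.7, -325.5) mm, yaw about 14.6°.

Call:
drive_tool([
  [[0.03,0.018,0.0],0.0],
  [[0.042,0.025,0.0],0.0],
  [[0.042,0.025,0.0],0.0],
  [[0.042,0.025,0.0],0.0],
  [[0.042,0.025,0.0],0.0],
  [[0.042,0.025,0.0],0.0],
  [[0.042,0.025,0.0],0.0],
  [[0.042,0.025,0.0],0.0],
  [[0.03,0.015,0.0],0.0],
], gripper=1.0)

```text
time_s: 1.05
eef_pos: [0.4901, -0.3441, 0.2281]
eef_rot: [-0.002, 0.994, 0.11, -0.001]
wrist_force: [-0.3, -0.3, 1.1]
opening: 0.998
```

Call:
drive_tool([
  [[0.02,0.01,0.0],0.02],
  [[0.01,0.007,0.0],0.015],
  [[0.0,0.0,0.0],0.0],
])

```text
time_s: 1.35
eef_pos: [0.5244, -0.3224, 0.2268]
eef_rot: [-0.003, 0.991, 0.132, -0.001]
wrist_force: [0.4, -0.1, -0.4]
opening: 1.002
```

Run:
```python
from h import *
from bench import get_obs
o=get_obs();q=o['eef_rot'];print(o['eef_pos'],R.from_quat([q[1],q[2],q[3],q[0]]).as_matrix()[:,0])
c=snap('wrist','1')
snap('side','1')
```

```text
[ 0.52435363 -0.322397    0.22681428] [ 0.96532991  0.26102738 -0.00169393]
```

View pics/wrist1.png

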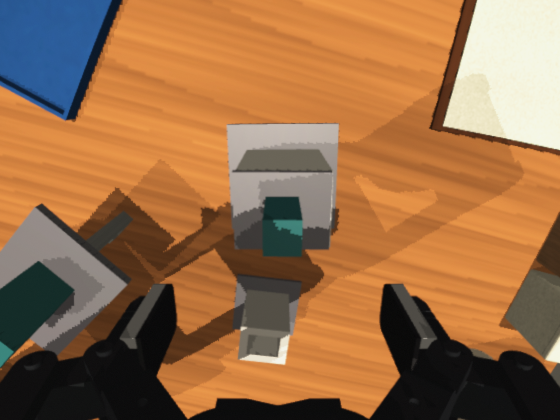

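Run:
```python
from h import *
c=load('wrist1');print(c['eye'])
for p in [(263,221),(301,221),(302,255),(263,255)]: print(np.round(onz(c,p,.166)*1000,1))
for p in [(234,171),(331,171),(329,249),(236,249)]: print('fl',np.round(onz(c,p,.116)*1000,1))
```

```text
[ 0.60546683 -0.30063045  0.37014748]
[ 530.7 -310.5  166. ]
[ 536.6 -332.4  166. ]
[ 515.3 -339.4  166. ]
[ 508.9 -316.1  166. ]
fl [ 543.6 -283.5  116. ]
fl [ 561.8 -350.2  116. ]
fl [ 503.5 -367.4  116. ]
fl [ 484.7 -298.6  116. ]
```

Call:
drive_tool([
  [[-0.001,-0.002,-0.03],0.0],
  [[0.0,0.0,-0.03],0.0],
  [[0.0,0.0,-0.025],0.0],
  [[0.0,0.0,-0.01],0.0],
  [[0.0,0.0,0.0],0.0],
])

```text
time_s: 1.95
eef_pos: [0.5166, -0.3319, 0.1314]
eef_rot: [-0.0, 0.992, 0.125, -0.001]
wrist_force: [-0.2, -0.1, -1.2]
opening: 0.998
```

Call:
drive_tool([
  [[0.0065,0.007,-0.003],0.015],
  [[0.0,0.0,0.0],0.0],
])

```text
time_s: 2.15
eef_pos: [0.5233, -0.3262, 0.1302]
eef_rot: [0.0, 0.991, 0.132, -0.0]
wrist_force: [-0.4, -0.1, 0.4]
opening: 1.002
```

Call:
drive_tool([
  [[0.0,0.0015,-0.005],0.0],
  [[0.0,0.0,0.0],0.0],
])

```text
time_s: 2.35
eef_pos: [0.5246, -0.3253, 0.1272]
eef_rot: [0.002, 0.991, 0.133, 0.001]
wrist_force: [-0.6, -0.1, 0.0]
opening: 0.999
```

Call:
drive_tool([
  [[-0.001,0.0,-0.002],0.0],
  [[0.0,0.0,0.0],0.0],
  [[0.0,0.0,0.0],0.0],
  [[0.0,0.0,0.0],0.0],
  [[0.0,0.0,0.0],0.0],
  [[0.0,0.0,0.0],0.0],
], gripper=0.0)

```text
time_s: 2.95
eef_pos: [0.5244, -0.3258, 0.1267]
eef_rot: [0.003, 0.991, 0.133, 0.002]
wrist_force: [0.4, -0.0, -1.6]
opening: 0.271
```

Run:
```python
from h import *
from bench import get_obs
for i in range(1):
    o=get_obs();print(o['eef_pos'],o['wrist_force'],o['torque'],o['opening'])
```

```text
[ 0.52444572 -0.32578477  0.12665251] [ 0.37411516 -0.04811308 -1.61624613] [-0.02243958  0.04695411  0.01264393] 0.27084389338033565
```

Call:
drive_tool([
  [[0.0,0.0,0.01],0.0],
  [[0.0,0.0,0.02],0.0],
  [[0.0,0.0,0.02],0.0],
])

```text
time_s: 3.25
eef_pos: [0.522, -0.3237, 0.1745]
eef_rot: [-0.0, 0.991, 0.133, -0.001]
wrist_force: [-0.1, -0.3, -0.4]
opening: 0.274
```

Call:
drive_tool([
  [[0.001,-0.001,0.025],0.0],
  [[0.001,-0.001,0.025],0.0],
  [[0.0,0.0,0.03],0.0],
  [[0.0,0.0,0.03],0.0],
  [[0.0,0.0,0.01],0.0],
  [[0.0,0.0,0.0],0.0],
])

```text
time_s: 3.85
eef_pos: [0.5237, -0.3254, 0.3042]
eef_rot: [0.001, 0.991, 0.133, -0.0]
wrist_force: [0.1, 0.0, -2.1]
opening: 0.275
```

Run:
```python
from h import *
from bench import get_obs
o=get_obs();print(o['eef_pos'],o['wrist_force'])
c=snap('side','2');crop(c,230,240,370,400,4,'pics/s2.png')
c=snap('top','2');crop(c,330,160,490,280,5,'pics/t2.png')
```

```text
[ 0.52374363 -0.3254302   0.30424238] [ 0.09816126  0.00493065 -2.0694296 ]
```

View pics/s2.png

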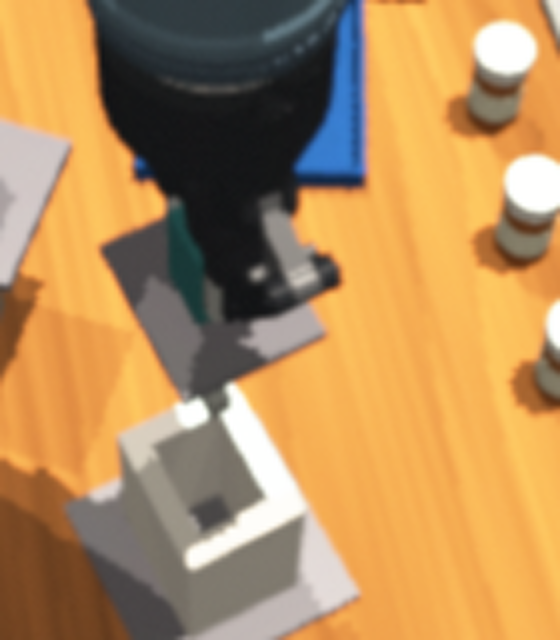

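View pics/t2.png

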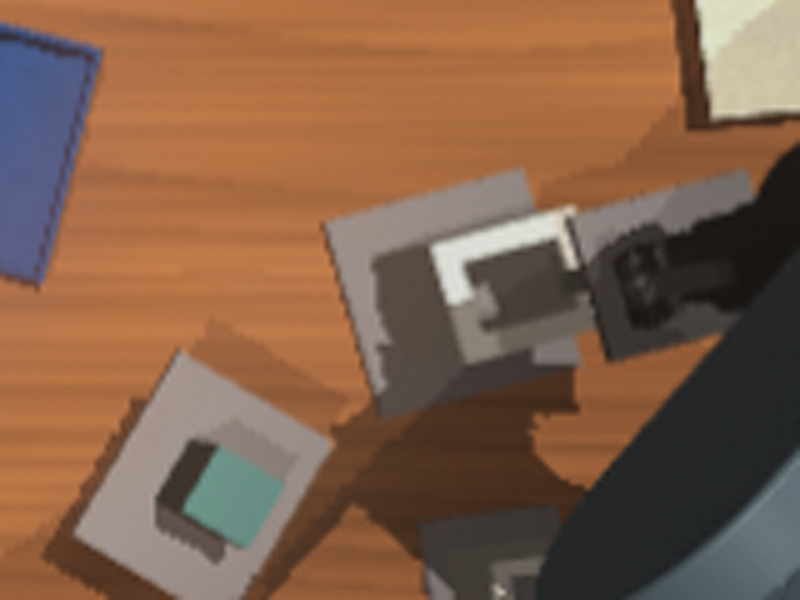

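Call:
drive_tool([
  [[0.005,0.03,0.0],-0.05],
  [[0.005,0.04,0.0],-0.06],
  [[0.005,0.04,0.0],-0.06],
  [[0.005,0.04,0.0],-0.06],
  [[0.005,0.04,0.0],-0.06],
  [[0.005,0.04,0.0],-0.06],
  [[0.005,0.03,0.0],-0.06],
  [[0.0,0.0,0.0],0.0],
])

```text
time_s: 4.75
eef_pos: [0.5499, -0.0536, 0.2819]
eef_rot: [-0.008, 0.996, -0.083, -0.014]
wrist_force: [0.0, -0.2, -0.7]
opening: 0.271
```

Run:
```python
from h import *
from bench import get_obs
o=get_obs();q=o['eef_rot'];M=R.from_quat([q[1],q[2],q[3],q[0]]).as_matrix();p=o['eef_pos'];print(p,np.arctan2(M[1,0],M[0,0]),o['wrist_force'])
c=snap('side','3')
u=proj(c,[p+[0,0,-.1]])[0].astype(int);print(u)
x,y=u;crop(c,x-60,y-60,x+60,y+50,5,'pics/s3.png')
# predicted px of foot ends & shank for hypothesis yaw / yaw+pi
yaw=np.arctan2(M[1,0],M[0,0]);S=p+[0,0,-.1047]
for h in(0,np.pi):
    ey=np.array([-np.sin(yaw+h),np.cos(yaw+h),0])
    P=[S+.008*ey,S+.008*ey+[0,0,.05],S-.0075*ey,S-.0075*ey+[0,0,.009]]
    print(((proj(c,P)-[x-60,y-60])*5).round())
```

```text
[ 0.54993585 -0.05355646  0.28194337] -0.16546910726813355 [ 0.02704537 -0.20594302 -0.74554653]
[266 215]
[[304. 295.]
 [301. 216.]
 [305. 325.]
 [304. 311.]]
[[305. 326.]
 [302. 248.]
 [304. 296.]
 [303. 282.]]
```

View pics/s3.png

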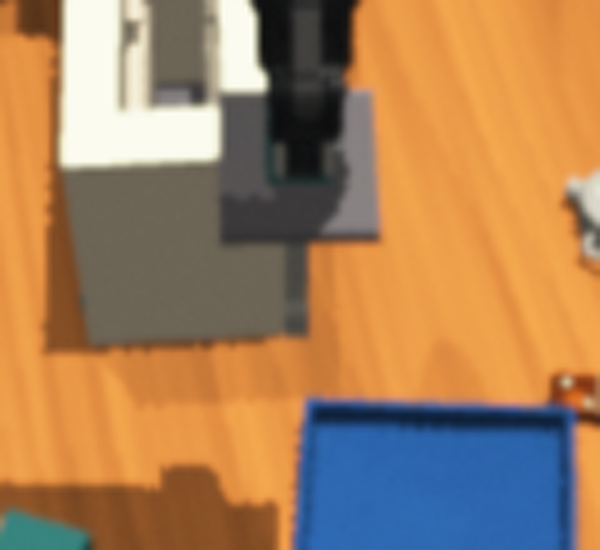

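Run:
```python
from h import *
c=load('side3')
g=c['frame'][200:228,256:276]
g=cv2.convertScaleAbs(g,alpha=1.8)
cv2.imwrite('pics/s3z.png',cv2.resize(g[:,:,::-1],None,fx=20,fy=20,interpolation=cv2.INTER_NEAREST))
print(c['frame'][200:226,261:270].mean(2).astype(int))
```

```text
[[ 57  59  57  58  58  58  57  59  64]
 [ 55  55  55  55  55  55  54  55  63]
 [ 52  52  51  50  49  51  53  55  61]
 [ 67  64  58  55  55  56  66  83  87]
 [ 89  85  72  65  65  68  88 116 122]
 [ 97  91  76  70  69  73  94 126 132]
 [ 97  91  76  70  70  72  96 128 133]
 [ 97  92  77  69  70  73  96 128 134]
 [ 97  91  76  70  70  72  96 129 135]
 [ 97  91  76  70  70  73  94 127 135]
 [ 97  91  76  70  69  73  93 124 134]
 [ 97  91  77  70  70  74  93 122 132]
 [ 97  91  77  71  70  75  96 122 131]
 [ 97  92  77  70  70  77  97 122 131]
 [ 97  92  78  74  74  79  99 123 129]
 [ 97  94  85  82  83  86 102 122 129]
 [ 96  95  90  86  86  89 102 122 128]
 [ 97  94  86  83  83  85  98 120 127]
 [ 97  92  80  75  75  77  93 119 127]
 [ 97  91  76  69  71  73  90 118 127]
 [ 97  92  76  71  70  73  90 117 126]
 [ 99 101  87  80  80  79  94 119 125]
 [114 120 111 106 103 101 107 120 125]
 [135 136 132 130 126 122 122 123 126]
 [141 140 139 136 132 129 126 125 126]
 [139 140 139 137 134 129 126 125 125]]
```

View pics/s3z.png

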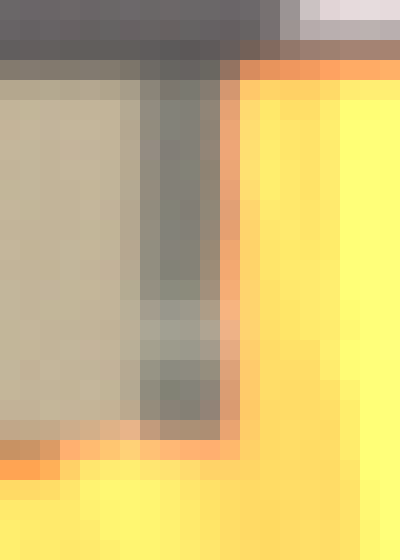

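Call:
drive_tool([
  [[-0.003,0.02,0.006],0.0],
  [[-0.003,0.035,0.006],0.0],
  [[-0.003,0.035,0.006],0.0],
  [[-0.003,0.035,0.006],0.0],
  [[-0.003,0.035,0.006],0.0],
  [[-0.003,0.025,0.003],0.0],
  [[-0.003,0.015,0.0],0.0],
  [[0.0,0.0,0.0],0.0],
])

```text
time_s: 5.6
eef_pos: [0.5241, 0.1429, 0.3033]
eef_rot: [-0.006, 0.996, -0.085, -0.023]
wrist_force: [0.5, -0.6, -1.5]
opening: 0.275
```

```bash
cat >> h.py <<'E'
C=np.array([526.6,178.0]);PSI=-0.1475
ex=np.array([np.cos(PSI),np.sin(PSI)]);ey=np.array([-np.sin(PSI),np.cos(PSI)])
def tw(P): d=np.asarray(P)[:2]*1000-C; return np.array([d@ex,d@ey])
def state():
    from bench import get_obs
    o=get_obs();q=o['eef_rot'];M=R.from_quat([q[1],q[2],q[3],q[0]]).as_matrix();p=np.array(o['eef_pos'])
    yaw=np.arctan2(M[1,0],M[0,0]);H=p+M@np.array([-.0012,0,.1047])
    print('t',round(o['time_s'],2),'tcp',p.round(4),'yaw',round(yaw,4),'toolz',M[:,2].round(4),'hook',H.round(4),'tower',tw(H).round(1),'F',np.round(o['wrist_force'],2),'T',np.round(o['torque'],3),'op',round(o['opening'],3))
    return p,M,H
E
python3 - <<'E'
from h import *
state();snap('wrist','4');snap('side','4')
E
```

```text
t 5.6 tcp [0.5241 0.1429 0.3033] yaw -0.1698 toolz [-0.0455  0.0166 -0.9988] hook [0.5181 0.1448 0.1987] tower [ -3.5 -34. ] F [ 0.53 -0.64 -1.52] T [-0.059 -0.08  -0.071] op 0.275
```

View pics/wrist4.png

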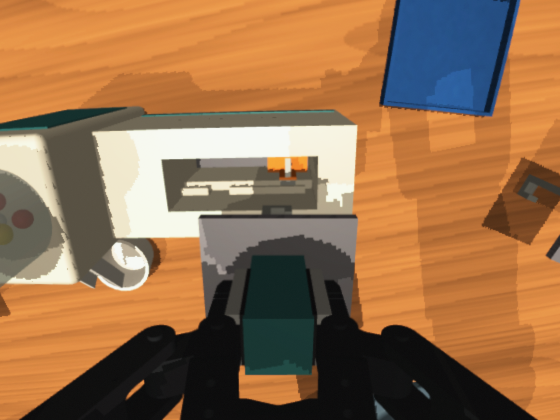

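View pics/side4.png

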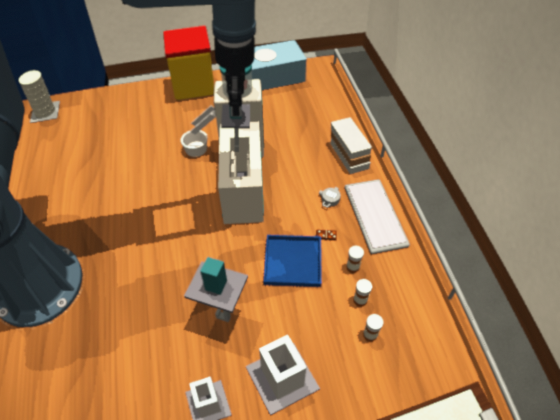

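Run:
```python
from h import *
c=load('wrist4');crop(c,150,100,370,230,3.6,'pics/w4.png');crop(load('side4'),200,90,280,230,5,'pics/s4.png')
```

```text
(no output)
```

View pics/w4.png

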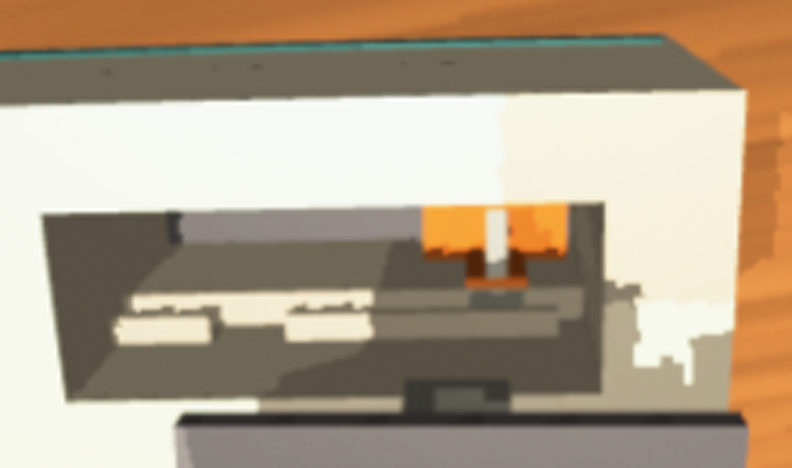

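View pics/s4.png

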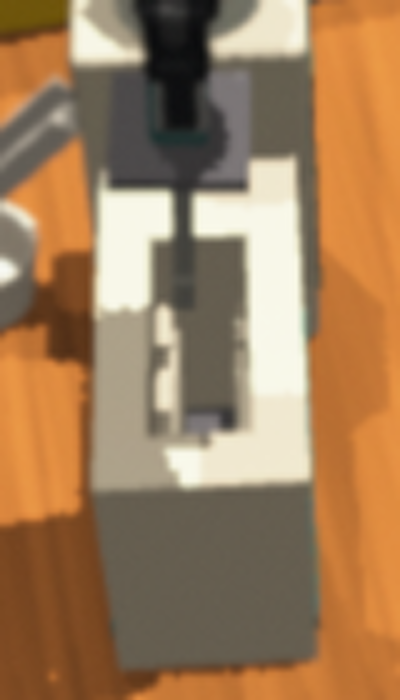

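Run:
```python
from h import *
c=load('wrist4')
def W(p): return ((p[0]+.5)/3.6-.5+150,(p[1]+.5)/3.6-.5+100)
def f(n,p,z): 
    P=onz(c,W(p),z);print(n,tw(P).round(1))
for p in [(42,214),(604,203),(601,392),(66,401)]: f('well',p,.135)
f('corner',(746,90),.135)
for p in [(113,330),(210,330),(285,330),(372,330),(560,330),(210,317),(285,315)]: f('lip88',p,.088)
f('bar',(497,215),.078);f('bar',(497,258),.078);f('barL',(487,240),.078);f('barR',(507,240),.078)
f('barend',(497,276),.078)
f('cheekL',(468,285),.078);f('cheekR',(526,285),.078)
f('lugL',(470,298),.078);f('lugR',(522,298),.078)
f('hookfootL',(404,395),.193);f('hookfootR',(510,395),.193);f('tip',(460,395),.208)
```

```text
well [24.  68.1]
well [ 23.6 -67.2]
well [-24.6 -67.3]
well [-24.4  68.6]
corner [ 49.7 -99.8]
lip88 [-20.8  68.2]
lip88 [-21.4  40.1]
lip88 [-21.8  18.6]
lip88 [-22.4  -6.3]
lip88 [-23.4 -59.8]
lip88 [-17.5  39.8]
lip88 [-17.4  18.3]
bar [  7.9 -42.5]
bar [ -4.6 -42.3]
barL [  0.7 -39.5]
barR [  0.6 -45.2]
barend [-10.  -42.2]
cheekL [-12.5 -33.8]
cheekR [-12.8 -50.6]
lugL [-16.4 -34.3]
lugR [-16.7 -49.4]
hookfootL [ -2.4 -21.4]
hookfootR [ -2.8 -43.1]
tip [  3.1 -33.1]
```

Call:
drive_tool([
  [[0.0,-0.05,0.01],0.0],
  [[0.0,-0.05,0.005],0.0],
  [[0.0,-0.05,0.0],0.0],
  [[0.0,0.0,0.0],0.0],
])

```text
time_s: 6.1
eef_pos: [0.5234, -0.0144, 0.3163]
eef_rot: [-0.005, 0.996, -0.086, -0.025]
wrist_force: [0.4, 0.4, -1.8]
opening: 0.276
```

```bash
python3 -c "
from h import *
state()"
```

```text
t 6.1 tcp [ 0.5234 -0.0144  0.3163] yaw -0.1718 toolz [-0.0481  0.0136 -0.9988] hook [ 0.5172 -0.0128  0.2118] tower [  18.7 -190.1] F [ 0.37  0.36 -1.82] T [-0.057 -0.056 -0.044] op 0.276
```

Call:
drive_tool([
  [[0.0,0.0,0.0],0.0],
  [[0.0,0.0,0.0],0.0],
  [[0.0,0.0,0.0],0.0],
  [[0.0,0.0,0.0],0.0],
])

```text
time_s: 6.5
eef_pos: [0.5229, -0.0167, 0.3152]
eef_rot: [-0.005, 0.996, -0.088, -0.025]
wrist_force: [0.1, -0.6, -1.3]
opening: 0.273
```

```bash
python3 -c "
from h import *
state()
from bench import get_obs
o=get_obs();print(o['q'],o['dq'])"
```

```text
t 6.5 tcp [ 0.5229 -0.0167  0.3152] yaw -0.1765 toolz [-0.0498  0.0143 -0.9987] hook [ 0.5165 -0.015   0.2107] tower [  18.4 -192.4] F [ 0.06 -0.64 -1.27] T [-0.036 -0.094 -0.008] op 0.273
[-2.59647059e-01  4.12217822e-02  1.59223843e+00  1.04423044e-03
  1.55995561e+00  1.48778822e+00] [0.00913353 0.00046659 0.00184729 0.00293201 0.00088882 0.00193884]
```

Call:
drive_tool([
  [[0.03,0.0,0.0],0.0],
  [[0.03,0.0,0.0],0.0],
  [[0.03,0.0,0.0],0.0],
  [[0.0,0.0,0.0],0.0],
])

```text
time_s: 6.9
eef_pos: [0.6151, -0.0119, 0.3146]
eef_rot: [-0.005, 0.996, -0.085, -0.026]
wrist_force: [0.3, -0.5, -1.4]
opening: 0.273
```

```bash
python3 -c "
from h import *
state()
from bench import get_obs
o=get_obs();print(o['q'].round(4))"
```

```text
t 6.9 tcp [ 0.6151 -0.0119  0.3146] yaw -0.1698 toolz [-0.0506  0.0144 -0.9986] hook [ 0.6086 -0.0101  0.2101] tower [ 108.8 -174.1] F [ 0.32 -0.48 -1.39] T [ 0.009 -0.092  0.01 ] op 0.273
[-0.2137  0.2523  1.3558  0.0033  1.586   1.5271]
```

Call:
drive_tool([
  [[-0.01,0.02,0.0],0.005],
  [[-0.01,0.02,0.0],0.005],
  [[-0.01,0.02,0.0],0.005],
  [[-0.01,0.02,0.0],0.005],
  [[-0.01,0.02,0.0],0.0],
  [[-0.01,0.02,0.0],0.0],
  [[-0.01,0.02,0.0],0.0],
  [[-0.01,0.02,0.0],0.0],
  [[0.0,0.0,0.0],0.0],
])

```text
time_s: 7.8
eef_pos: [0.5226, 0.1636, 0.3144]
eef_rot: [-0.005, 0.997, -0.068, -0.027]
wrist_force: [-0.4, -0.5, -0.6]
opening: 0.269
```

```bash
python3 -c "
from h import *
state()
from bench import get_obs
o=get_obs();print(o['q'].round(4))"
```

```text
t 7.8 tcp [0.5226 0.1636 0.3144] yaw -0.1361 toolz [-0.0541  0.0136 -0.9984] hook [0.5158 0.1652 0.2099] tower [ -8.8 -14.2] F [-0.41 -0.5  -0.63] T [-0.059 -0.036  0.004] op 0.269
[0.0761 0.0962 1.5357 0.0177 1.5626 1.7825]
```

Call:
drive_tool([
  [[0.004,-0.004,0.0],0.0],
  [[0.004,-0.004,0.0],-0.01],
  [[0.0,0.0,-0.01],0.0],
  [[0.0,0.0,-0.015],0.0],
  [[0.0,0.0,0.0],0.0],
])

```text
time_s: 8.3
eef_pos: [0.5303, 0.1543, 0.2876]
eef_rot: [-0.005, 0.997, -0.073, -0.027]
wrist_force: [-0.9, 0.3, -0.8]
opening: 0.275
```

```bash
python3 -c "
from h import *
state();snap('wrist','5')"
```

```text
t 8.3 tcp [0.5303 0.1543 0.2876] yaw -0.1463 toolz [-0.0529  0.0129 -0.9985] hook [0.5236 0.1558 0.1831] tower [  0.3 -22.4] F [-0.88  0.34 -0.82] T [-0.007 -0.016  0.022] op 0.275
```

View pics/wrist5.png

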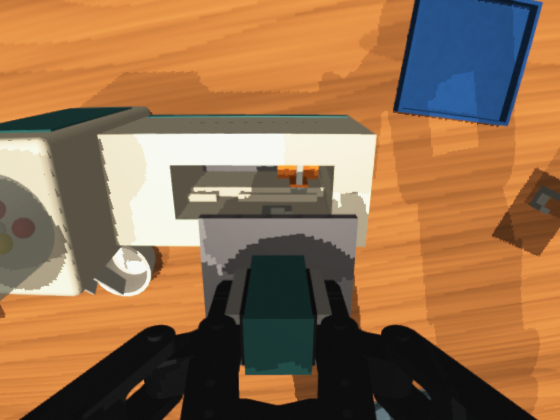

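Run:
```python
from h import *
c=load('wrist5');crop(c,160,140,380,230,3.6,'pics/w5.png')
```

```text
(no output)
```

View pics/w5.png

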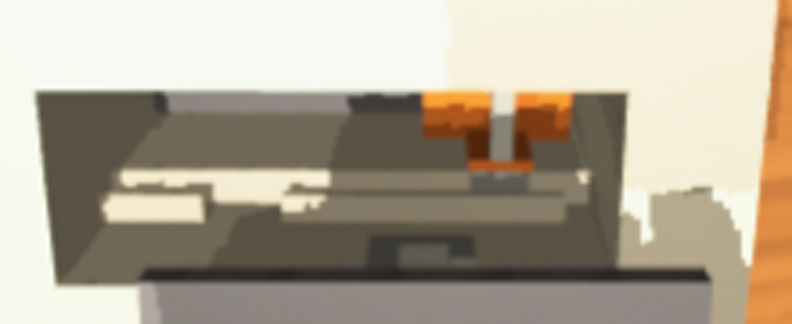

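Run:
```python
from h import *
c=load('wrist5')
def W(p): return ((p[0]+.5)/3.6-.5+160,(p[1]+.5)/3.6-.5+140)
def f(n,p,z): print(n,tw(onz(c,W(p),z)).round(1))
f('footL',(369,238),.177);f('footR',(474,238),.177);f('barL',(491,130),.078);f('barR',(515,130),.078)
f('tipR side',(474,262),.188);f('tipL',(450,258),.192)
```

```text
footL [  3.9 -10. ]
footR [  3.9 -31.4]
barL [ -1.6 -39.1]
barR [ -1.6 -45.7]
tipR side [  3.1 -31.1]
tipL [  5.5 -26.3]
```

Call:
drive_tool([
  [[0.0,0.0,-0.02],0.0],
  [[0.0,0.0,-0.02],0.0],
  [[0.0,0.0,-0.015],0.0],
  [[0.0,0.0,0.0],0.0],
])

```text
time_s: 8.75
eef_pos: [0.5315, 0.1531, 0.232]
eef_rot: [-0.005, 0.997, -0.074, -0.026]
wrist_force: [0.5, 0.4, -0.7]
opening: 0.275
```

```bash
python3 -c "
from h import *
state()"
```

```text
t 8.75 tcp [0.5315 0.1531 0.232 ] yaw -0.1484 toolz [-0.0509  0.0131 -0.9986] hook [0.525  0.1547 0.1275] tower [  1.8 -23.3] F [ 0.5   0.36 -0.73] T [-0.022  0.005  0.028] op 0.275
```

Call:
drive_tool([
  [[0.0,0.001,-0.015],0.0],
  [[0.0,0.001,-0.015],0.0],
  [[0.0,0.0,-0.015],0.0],
  [[0.0,0.0,-0.01],0.0],
  [[0.0,0.0,0.0],0.0],
])

```text
time_s: 9.25
eef_pos: [0.5325, 0.1552, 0.1744]
eef_rot: [-0.005, 0.997, -0.074, -0.025]
wrist_force: [0.6, -0.4, -1.6]
opening: 0.272
```

```bash
python3 -c "
from h import *
state()"
```

```text
t 9.25 tcp [0.5325 0.1552 0.1744] yaw -0.1489 toolz [-0.0484  0.0134 -0.9987] hook [0.5263 0.1568 0.0699] tower [  2.8 -21. ] F [ 0.59 -0.37 -1.59] T [-0.019 -0.025  0.054] op 0.272
```

Call:
drive_tool([
  [[-0.001,0.0,-0.006],0.0],
  [[-0.0005,0.0,-0.005],0.0],
  [[0.0,0.0,0.0],0.0],
])

```text
time_s: 9.55
eef_pos: [0.5316, 0.1553, 0.1634]
eef_rot: [-0.005, 0.997, -0.074, -0.024]
wrist_force: [-0.9, -0.9, -1.4]
opening: 0.272
```

```bash
python3 -c "
from h import *
state();snap('wrist','6')"
```

```text
t 9.55 tcp [0.5316 0.1553 0.1634] yaw -0.1487 toolz [-0.0469  0.0135 -0.9988] hook [0.5255 0.1569 0.0588] tower [  2. -21.] F [-0.89 -0.85 -1.44] T [ 0.032 -0.042 -0.006] op 0.272
```

View pics/wrist6.png

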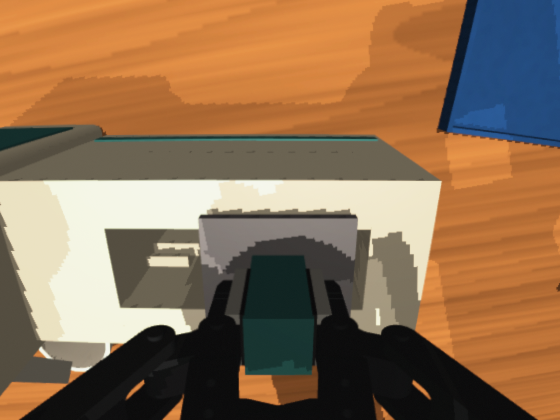

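Call:
drive_tool([
  [[-0.001,-0.005,0.0],0.0],
  [[-0.0007,-0.005,0.0],0.0],
  [[-0.0007,-0.005,0.0],0.0],
])

```text
time_s: 9.9
eef_pos: [0.53, 0.1398, 0.1649]
eef_rot: [-0.005, 0.997, -0.074, -0.023]
wrist_force: [0.4, -0.1, -0.9]
opening: 0.272
```

```bash
python3 -c "
from h import *
state()"
```

```text
t 9.9 tcp [0.53   0.1398 0.1649] yaw -0.1477 toolz [-0.0442  0.0135 -0.9989] hook [0.5242 0.1414 0.0604] tower [  3.  -36.6] F [ 0.45 -0.15 -0.88] T [-0.028 -0.059  0.031] op 0.272
```

Call:
drive_tool([
  [[-0.0015,-0.003,-0.002],0.0],
  [[-0.0015,-0.0025,0.0],0.0],
  [[0.0,0.0,0.0],0.0],
])

```text
time_s: 10.2
eef_pos: [0.527, 0.1326, 0.1633]
eef_rot: [-0.005, 0.997, -0.075, -0.022]
wrist_force: [-0.6, 1.0, -1.0]
opening: 0.272
```

```bash
python3 -c "
from h import *
state()"
```

```text
t 10.2 tcp [0.527  0.1326 0.1633] yaw -0.1493 toolz [-0.0434  0.0134 -0.999 ] hook [0.5213 0.1341 0.0587] tower [  1.2 -44.2] F [-0.64  1.03 -1.02] T [ 0.028 -0.062 -0.035] op 0.272
```

Call:
drive_tool([
  [[0.0,0.0015,0.004],0.0],
  [[0.0,0.0,0.004],0.0],
  [[0.0,0.0,0.003],0.0],
  [[0.0,0.0,0.0],0.0],
])

```text
time_s: 10.6
eef_pos: [0.5272, 0.1345, 0.1756]
eef_rot: [-0.005, 0.997, -0.075, -0.022]
wrist_force: [0.1, -0.5, -0.7]
opening: 0.275
```

```bash
python3 -c "
from h import *
state()"
```

```text
t 10.6 tcp [0.5272 0.1345 0.1756] yaw -0.1491 toolz [-0.0427  0.0137 -0.999 ] hook [0.5215 0.1361 0.0711] tower [  1.2 -42.2] F [ 0.08 -0.54 -0.7 ] T [-0.048 -0.048  0.018] op 0.275
```

Call:
drive_tool([
  [[0.0,0.0,0.002],0.0],
  [[0.0,0.0,0.002],0.0],
  [[0.0,0.0,0.0],0.0],
  [[0.0,0.0,0.0],0.0],
])

```text
time_s: 11.0
eef_pos: [0.5269, 0.1347, 0.1796]
eef_rot: [-0.005, 0.997, -0.074, -0.022]
wrist_force: [-0.1, -0.7, -2.5]
opening: 0.273
```

```bash
python3 -c "
from h import *
state()"
```

```text
t 11.0 tcp [0.5269 0.1347 0.1796] yaw -0.1486 toolz [-0.0434  0.0137 -0.999 ] hook [0.5211 0.1363 0.0751] tower [  0.7 -42. ] F [-0.13 -0.74 -2.51] T [-0.016 -0.073  0.031] op 0.273
```

Call:
drive_tool([
  [[0.0,0.0,0.002],0.0],
  [[0.0,0.0,0.001],0.0],
  [[0.0,0.0,0.0],0.0],
])

```text
time_s: 11.3
eef_pos: [0.5264, 0.1347, 0.1818]
eef_rot: [-0.005, 0.997, -0.074, -0.023]
wrist_force: [1.0, 0.5, -4.4]
opening: 0.273
```

```bash
python3 -c "
from h import *
state()"
```

```text
t 11.3 tcp [0.5264 0.1347 0.1818] yaw -0.1487 toolz [-0.0447  0.0137 -0.9989] hook [0.5205 0.1363 0.0773] tower [  0.1 -42.1] F [ 0.96  0.54 -4.37] T [ 0.057 -0.381 -0.007] op 0.273
```

Call:
drive_tool([
  [[0.0,0.0,0.0015],0.0],
  [[0.0,0.0,0.001],0.0],
  [[0.0,0.0,0.0],0.0],
])

```text
time_s: 11.6
eef_pos: [0.5263, 0.1347, 0.1837]
eef_rot: [-0.005, 0.997, -0.074, -0.023]
wrist_force: [0.8, 0.3, -6.4]
opening: 0.274
```

```bash
python3 -c "
from h import *
state()"
```

```text
t 11.6 tcp [0.5263 0.1347 0.1837] yaw -0.1489 toolz [-0.045   0.0137 -0.9989] hook [0.5205 0.1363 0.0792] tower [  0.  -42.2] F [ 0.79  0.27 -6.43] T [ 0.051 -0.453 -0.016] op 0.274
```

Call:
drive_tool([
  [[0.0004,0.003,0.0],0.0],
  [[0.0006,0.004,0.0],0.0],
  [[0.0006,0.004,0.0],0.0],
])

```text
time_s: 11.9
eef_pos: [0.527, 0.1446, 0.183]
eef_rot: [-0.004, 0.997, -0.075, -0.024]
wrist_force: [-0.4, -2.1, -5.6]
opening: 0.273
```

```bash
python3 -c "
from h import *
state()"
```

```text
t 11.9 tcp [0.527  0.1446 0.183 ] yaw -0.1496 toolz [-0.048   0.0106 -0.9988] hook [0.5208 0.1459 0.0785] tower [ -1.  -32.6] F [-0.44 -2.1  -5.57] T [-0.676 -0.075 -0.019] op 0.273
```

Call:
drive_tool([
  [[0.0008,0.004,0.0004],0.0],
  [[0.0008,0.004,0.0003],0.0],
  [[0.0008,0.004,0.0003],0.0],
  [[0.0008,0.004,0.0002],0.0],
])

```text
time_s: 12.3
eef_pos: [0.5298, 0.1618, 0.1837]
eef_rot: [-0.003, 0.997, -0.074, -0.025]
wrist_force: [-0.1, -2.0, -5.7]
opening: 0.269
```

```bash
python3 -c "
from h import *
state()"
```

```text
t 12.3 tcp [0.5298 0.1618 0.1837] yaw -0.1491 toolz [-0.0499  0.0094 -0.9987] hook [0.5234 0.163  0.0792] tower [ -0.9 -15.3] F [-0.15 -2.   -5.73] T [-0.646 -0.056  0.021] op 0.269
```

Call:
drive_tool([
  [[0.0008,0.004,0.0002],0.0],
  [[0.0008,0.004,0.0003],0.0],
  [[0.0008,0.004,0.0002],0.0],
  [[0.0008,0.004,0.0002],0.0],
  [[0.0008,0.004,0.0002],0.0],
])

```text
time_s: 12.8
eef_pos: [0.5336, 0.1836, 0.1844]
eef_rot: [-0.002, 0.997, -0.074, -0.026]
wrist_force: [-1.1, -3.1, -5.8]
opening: 0.271
```

```bash
python3 -c "
from h import *
state()"
```

```text
t 12.8 tcp [0.5336 0.1836 0.1844] yaw -0.1488 toolz [-0.0515  0.0088 -0.9986] hook [0.527  0.1847 0.0799] tower [-0.6  6.7] F [-1.06 -3.07 -5.78] T [-0.786  0.027  0.069] op 0.271
```

Call:
drive_tool([
  [[0.0007,0.004,0.0001],0.0],
  [[0.0007,0.004,0.0001],0.0],
  [[0.0007,0.004,0.0001],0.0],
  [[0.0006,0.003,0.0],0.0],
])

```text
time_s: 13.2
eef_pos: [0.5364, 0.2004, 0.1845]
eef_rot: [-0.003, 0.997, -0.074, -0.026]
wrist_force: [-0.8, -2.0, -6.8]
opening: 0.277
```

```bash
python3 -c "
from h import *
state()"
```

```text
t 13.2 tcp [0.5364 0.2004 0.1845] yaw -0.1488 toolz [-0.0518  0.0096 -0.9986] hook [0.5298 0.2016 0.0801] tower [-0.3 23.8] F [-0.77 -2.05 -6.79] T [-0.477 -0.039  0.018] op 0.277
```

Call:
drive_tool([
  [[0.0003,0.002,0.0],0.0],
  [[0.0002,0.0015,0.0],0.0],
  [[0.0,0.0,0.0],0.0],
])

```text
time_s: 13.5
eef_pos: [0.538, 0.206, 0.186]
eef_rot: [-0.004, 0.997, -0.074, -0.025]
wrist_force: [0.6, 0.5, -2.1]
opening: 0.276
```

```bash
python3 -c "
from h import *
state()"
```

```text
t 13.5 tcp [0.538 0.206 0.186] yaw -0.1482 toolz [-0.0487  0.0125 -0.9987] hook [0.5318 0.2075 0.0815] tower [ 0.8 29.9] F [ 0.56  0.55 -2.14] T [-0.041 -0.064  0.072] op 0.276
```

Call:
drive_tool([
  [[0.0,0.0,0.003],0.0],
  [[0.0,0.0,0.003],0.0],
  [[0.0,0.0,0.0],0.0],
])

```text
time_s: 13.8
eef_pos: [0.5392, 0.2066, 0.1942]
eef_rot: [-0.005, 0.997, -0.074, -0.023]
wrist_force: [-0.0, 0.2, -1.9]
opening: 0.273
```

```bash
python3 -c "
from h import *
state()"
```

```text
t 13.8 tcp [0.5392 0.2066 0.1942] yaw -0.1482 toolz [-0.0455  0.0139 -0.9989] hook [0.5332 0.2082 0.0897] tower [ 2.1 30.8] F [-0.04  0.17 -1.89] T [-0.008 -0.05   0.015] op 0.273
```

Call:
drive_tool([
  [[-0.0015,-0.001,0.003],0.0],
  [[-0.0005,-0.0005,0.003],0.0],
  [[0.0,0.0,0.003],0.0],
  [[0.0,0.0,0.0],0.0],
])

```text
time_s: 14.2
eef_pos: [0.5373, 0.2048, 0.2047]
eef_rot: [-0.005, 0.997, -0.074, -0.023]
wrist_force: [-0.2, -0.3, -1.6]
opening: 0.28
```

```bash
python3 -c "
from h import *
state()"
```

```text
t 14.2 tcp [0.5373 0.2048 0.2047] yaw -0.1486 toolz [-0.0443  0.0143 -0.9989] hook [0.5315 0.2064 0.1002] tower [ 0.6 28.8] F [-0.19 -0.35 -1.59] T [ 0.006 -0.092  0.002] op 0.28
```

Call:
drive_tool([
  [[0.0,0.0,0.008],0.0],
  [[0.0,0.0,0.01],0.0],
  [[0.0,0.0,0.01],0.0],
  [[0.0,0.0,0.01],0.0],
])

```text
time_s: 14.6
eef_pos: [0.5364, 0.2046, 0.2444]
eef_rot: [-0.005, 0.997, -0.074, -0.024]
wrist_force: [0.5, -0.0, -2.5]
opening: 0.276
```

```bash
python3 -c "
from h import *
state()"
```

```text
t 14.6 tcp [0.5364 0.2046 0.2444] yaw -0.1487 toolz [-0.0468  0.0139 -0.9988] hook [0.5303 0.2062 0.1399] tower [-0.5 28.4] F [ 0.47 -0.03 -2.51] T [-0.018 -0.068  0.002] op 0.276
```

Call:
drive_tool([
  [[0.0,0.0,0.015],0.0],
  [[0.0,0.0,0.015],0.0],
  [[0.0,0.0,0.015],0.0],
  [[0.0,0.0,0.015],0.0],
  [[0.0,0.0,0.015],0.0],
  [[0.0,0.0,0.008],0.0],
  [[0.0,0.0,0.0],0.0],
  [[0.0,0.0,0.0],0.0],
])

```text
time_s: 15.4
eef_pos: [0.5374, 0.2049, 0.3387]
eef_rot: [-0.006, 0.997, -0.074, -0.02]
wrist_force: [0.0, 0.2, -3.2]
opening: 0.273
```

Run:
```python
from h import *
state();snap('wrist','7');c=snap('side','7');crop(c,190,40,310,200,3.7,'pics/s7.png');c=load('side4')
# tray: undistorted corners from side4/top0 crop
c=load('side4');crop(c,255,225,335,295,7,'pics/tray_s.png');crop(load('top0'),285,150,360,225,8,'pics/tray_t.png')
```

```text
t 15.4 tcp [0.5374 0.2049 0.3387] yaw -0.1483 toolz [-0.0388  0.0151 -0.9991] hook [0.5321 0.2067 0.2342] tower [ 1.3 29.2] F [ 0.05  0.2  -3.2 ] T [ 0.025 -0.099  0.082] op 0.273
```

View pics/s7.png

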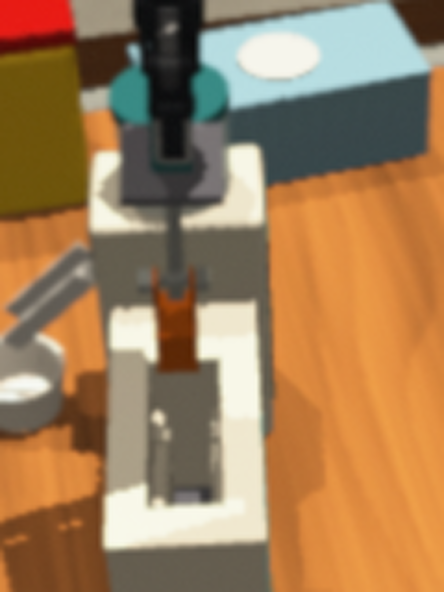

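View pics/tray_s.png

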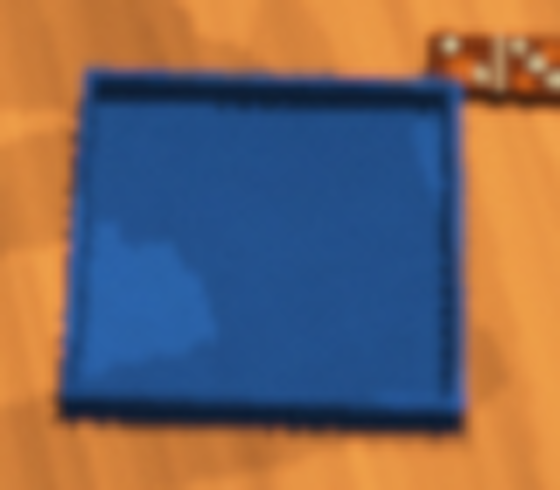

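View pics/tray_t.png

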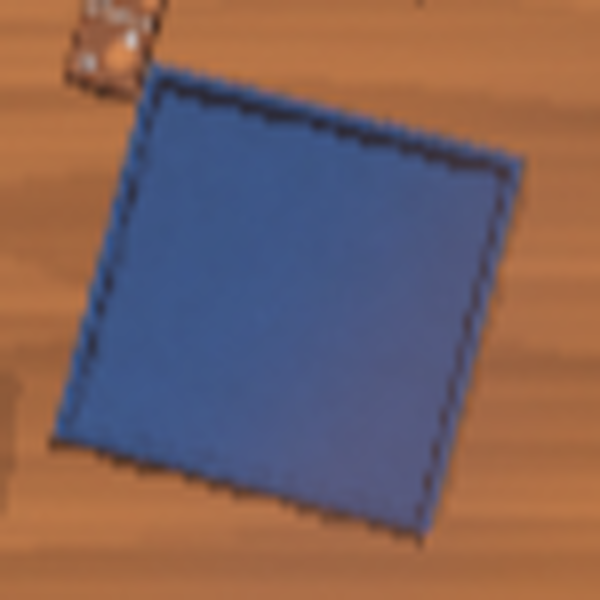

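Run:
```python
from h import *
s=load('side4');t=load('top0')
A=[onz(s,((x+.5)/7-.5+255,(y+.5)/7-.5+225),.018)*1000 for x,y in [(88,70),(460,85),(463,412),(65,402)]]
B=[onz(t,((x+.5)/8-.5+285,(y+.5)/8-.5+150),.018)*1000 for x,y in [(153,65),(525,160),(430,530),(58,437)]]
for Z in(A,B): print(np.round(Z,1),np.mean(Z,0).round(1),[round(np.linalg.norm(Z[i]-Z[i-1]),1) for i in range(4)])
```

```text
[[ 560.4   16.7   18. ]
 [ 683.5  -16.5   18. ]
 [ 651.2 -140.8   18. ]
 [ 527.8 -110.3   18. ]] [605.7 -62.7  18. ] [np.float64(131.1), np.float64(127.5), np.float64(128.4), np.float64(127.1)]
[[ 683.5  -13.9   18. ]
 [ 651.3 -138.6   18. ]
 [ 527.1 -106.2   18. ]
 [ 557.8   17.8   18. ]] [604.9 -60.2  18. ] [np.float64(129.6), np.float64(128.8), np.float64(128.4), np.float64(127.7)]
```

Call:
drive_tool([
  [[0.001,-0.005,0.0],0.0],
  [[0.003,-0.01,0.0],0.0],
  [[0.004,-0.015,0.0],0.0],
  [[0.005,-0.02,0.0],0.0],
  [[0.005,-0.02,0.0],0.0],
  [[0.005,-0.02,0.0],0.0],
  [[0.005,-0.02,0.0],0.0],
  [[0.005,-0.02,0.0],0.0],
])

```text
time_s: 16.3
eef_pos: [0.5703, 0.0648, 0.3342]
eef_rot: [-0.005, 0.997, -0.074, -0.024]
wrist_force: [0.4, -0.4, -2.0]
opening: 0.273
```

```bash
python3 -c "
from h import *
state()"
```

```text
t 16.3 tcp [0.5703 0.0648 0.3342] yaw -0.1472 toolz [-0.0462  0.0133 -0.9988] hook [0.5643 0.0663 0.2297] tower [  53.7 -104.9] F [ 0.43 -0.43 -1.97] T [-0.068 -0.092 -0.015] op 0.273
```

Remaining is about (41, -128) mm.

Call:
drive_tool([
  [[0.006,-0.02,0.0],0.0],
  [[0.006,-0.02,0.0],0.0],
  [[0.006,-0.02,0.0],0.0],
  [[0.006,-0.02,0.0],0.0],
  [[0.006,-0.016,0.0],0.0],
  [[0.005,-0.01,0.0],0.0],
  [[0.002,-0.005,0.0],0.0],
  [[0.0,0.0,0.0],0.0],
])

```text
time_s: 17.1
eef_pos: [0.6082, -0.0634, 0.3315]
eef_rot: [-0.004, 0.997, -0.079, -0.026]
wrist_force: [0.4, 0.1, -1.4]
opening: 0.272
```

```bash
python3 -c "
from h import *
state()"
```

```text
t 17.1 tcp [ 0.6082 -0.0634  0.3315] yaw -0.1574 toolz [-0.0503  0.0126 -0.9987] hook [ 0.6017 -0.0619  0.227 ] tower [ 109.5 -226.3] F [ 0.44  0.05 -1.43] T [-0.026  0.024 -0.002] op 0.272
```

Call:
drive_tool([
  [[0.0005,0.0,-0.01],0.0],
  [[0.0005,0.0,-0.02],0.0],
  [[0.0005,0.0,-0.02],0.0],
  [[0.0005,0.0,-0.02],0.0],
  [[0.0005,0.0,-0.02],0.0],
  [[0.0005,0.0,-0.02],0.0],
  [[0.0,0.0,-0.015],0.0],
  [[0.0,0.0,-0.01],0.0],
  [[0.0,0.0,0.0],0.0],
])

```text
time_s: 18.0
eef_pos: [0.6088, -0.0546, 0.1879]
eef_rot: [-0.005, 0.997, -0.074, -0.026]
wrist_force: [0.2, 0.7, -3.0]
opening: 0.274
```

Run:
```python
from h import *
state();snap('wrist','8');c=snap('side','8');crop(c,240,200,350,300,6,'pics/s8.png')
```

```text
t 18.0 tcp [ 0.6088 -0.0546  0.1879] yaw -0.1474 toolz [-0.0514  0.0148 -0.9986] hook [ 0.6023 -0.0528  0.0834] tower [ 108.8 -217.2] F [ 0.22  0.71 -2.95] T [-0.013 -0.045 -0.022] op 0.274
```

View pics/s8.png

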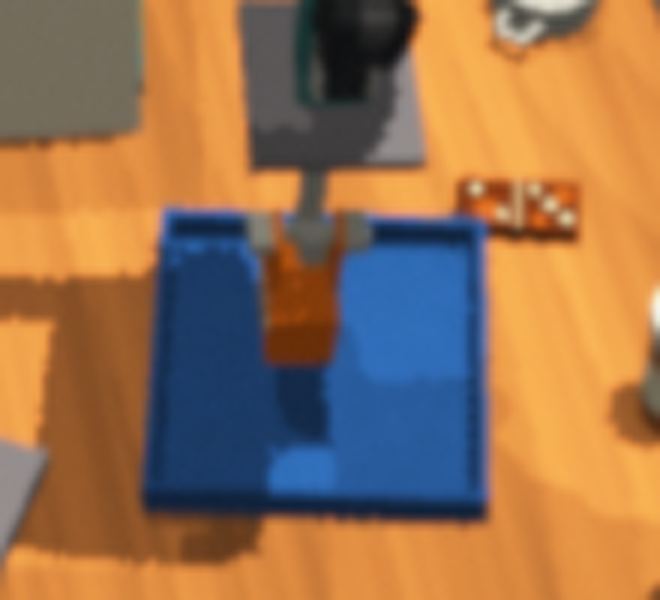

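Call:
drive_tool([
  [[0.001,-0.002,-0.006],0.0],
  [[0.001,-0.002,-0.006],0.0],
  [[0.001,-0.002,-0.004],0.0],
  [[0.0,0.0,-0.002],0.0],
  [[0.0,0.0,0.0],0.0],
  [[0.0,0.0,0.0],0.0],
])

```text
time_s: 18.7
eef_pos: [0.6155, -0.0628, 0.1741]
eef_rot: [-0.004, 0.997, -0.074, -0.021]
wrist_force: [-0.0, 1.1, -3.0]
opening: 0.278
```

```bash
python3 -c "
from h import *
state()"
```

```text
t 18.7 tcp [ 0.6155 -0.0628  0.1741] yaw -0.1484 toolz [-0.0421  0.0121 -0.999 ] hook [ 0.6099 -0.0613  0.0696] tower [ 117.6 -224.5] F [-0.01  1.14 -3.  ] T [-0.022 -0.013  0.005] op 0.278
```

Still hanging (saddle 69.6 mm, contact expected near 59 mm). I'll lower it slowly.

Call:
drive_tool([
  [[0.0,0.0,-0.004],0.0],
  [[0.0,0.0,-0.003],0.0],
  [[0.0,0.0,-0.002],0.0],
  [[0.0,0.0,-0.002],0.0],
  [[0.0,0.0,0.0],0.0],
])

```text
time_s: 19.2
eef_pos: [0.6156, -0.0626, 0.1625]
eef_rot: [-0.004, 0.997, -0.074, -0.021]
wrist_force: [0.5, 1.1, -1.2]
opening: 0.276
```

```bash
python3 -c "
from h import *
state()"
```

```text
t 19.2 tcp [ 0.6156 -0.0626  0.1625] yaw -0.1482 toolz [-0.0415  0.012  -0.9991] hook [ 0.6101 -0.0612  0.058 ] tower [ 117.7 -224.3] F [ 0.47  1.08 -1.18] T [-0.004 -0.014  0.004] op 0.276
```

Call:
drive_tool([
  [[0.0,0.0,-0.005],0.0],
  [[0.0,0.0,-0.004],0.0],
  [[0.0,0.0,-0.003],0.0],
  [[0.0,0.0,0.0],0.0],
])

```text
time_s: 19.6
eef_pos: [0.6159, -0.0626, 0.1499]
eef_rot: [-0.004, 0.997, -0.074, -0.021]
wrist_force: [-0.0, -0.4, -1.4]
opening: 0.276
```

Run:
```python
from h import *
state();c=snap('side','9');crop(c,240,200,350,300,6,'pics/s9.png')
```

```text
t 19.6 tcp [ 0.6159 -0.0626  0.1499] yaw -0.1481 toolz [-0.0408  0.0118 -0.9991] hook [ 0.6104 -0.0612  0.0453] tower [ 118.1 -224.3] F [-0.03 -0.41 -1.42] T [ 0.015  0.009 -0.013] op 0.276
```

View pics/s9.png

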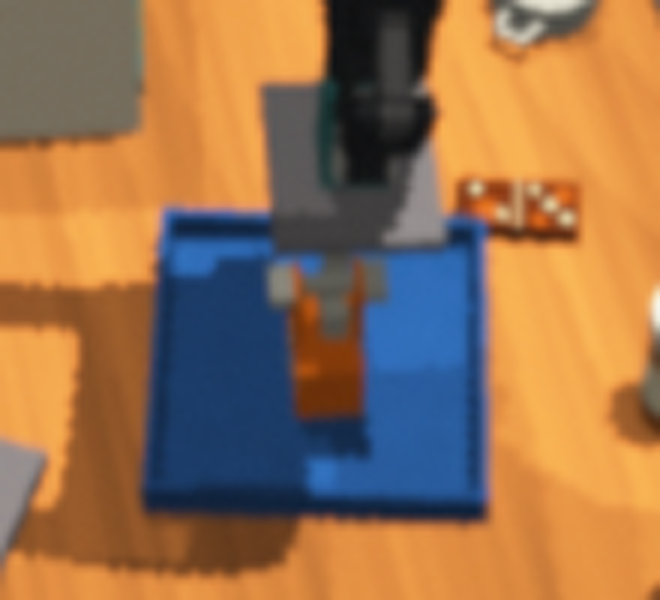

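Call:
drive_tool([
  [[-0.0015,0.001,0.0],0.0],
  [[0.0002,0.004,0.0],0.0],
  [[0.0006,0.005,0.0],0.0],
])

```text
time_s: 19.95
eef_pos: [0.6154, -0.0527, 0.1505]
eef_rot: [-0.004, 0.997, -0.074, -0.02]
wrist_force: [0.1, 1.0, -0.9]
opening: 0.272
```

```bash
python3 -c "
from h import *
state()"
```

```text
t 19.95 tcp [ 0.6154 -0.0527  0.1505] yaw -0.149 toolz [-0.0399  0.0114 -0.9991] hook [ 0.6101 -0.0514  0.0459] tower [ 116.3 -214.6] F [ 0.11  0.95 -0.92] T [ 0.05  -0.024  0.037] op 0.272
```

Call:
drive_tool([
  [[0.0004,0.005,-0.0005],0.0],
  [[0.0005,0.005,0.0],0.0],
  [[0.0005,0.004,0.0],0.0],
  [[0.0,0.0,0.0],0.0],
])

```text
time_s: 20.35
eef_pos: [0.6172, -0.0361, 0.1504]
eef_rot: [-0.004, 0.997, -0.074, -0.02]
wrist_force: [-0.2, -0.3, -1.0]
opening: 0.27
```

Run:
```python
from h import *
state();c=snap('side','10');crop(c,240,200,350,300,6,'pics/s10.png')
```

```text
t 20.35 tcp [ 0.6172 -0.0361  0.1504] yaw -0.1476 toolz [-0.0392  0.0116 -0.9992] hook [ 0.6119 -0.0347  0.0458] tower [ 115.7 -197.8] F [-0.24 -0.27 -1.01] T [-0.009 -0.002 -0.01 ] op 0.27
```

View pics/s10.png

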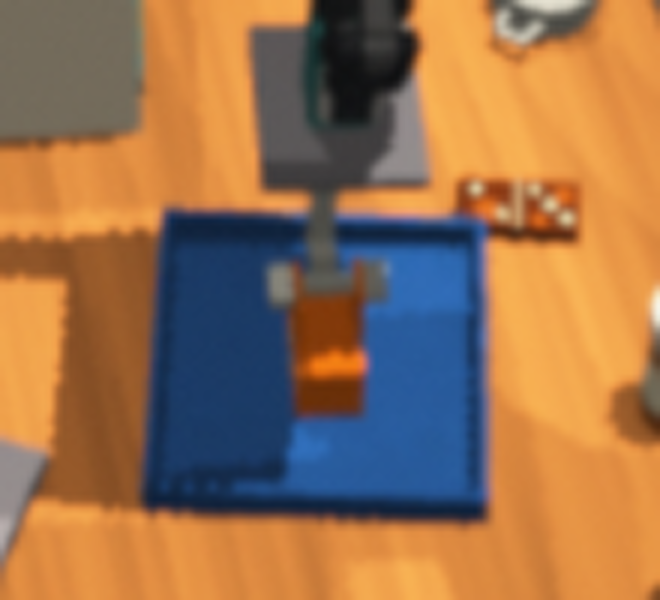

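Call:
drive_tool([
  [[0.0003,0.002,0.01],0.0],
  [[0.0003,0.002,0.02],0.0],
  [[0.0,0.001,0.025],0.0],
  [[0.0,0.0,0.03],0.0],
  [[0.0,0.0,0.03],0.0],
  [[0.0,0.0,0.03],0.0],
  [[0.0,0.0,0.02],0.0],
  [[0.0,0.0,0.0],0.0],
  [[0.0,0.0,0.0],0.0],
])

```text
time_s: 21.3
eef_pos: [0.6161, -0.0313, 0.3263]
eef_rot: [-0.004, 0.997, -0.075, -0.019]
wrist_force: [0.2, 0.2, -1.1]
opening: 0.274
```

Run:
```python
from h import *
state();c=snap('side','11');crop(c,180,200,350,410,2.8,'pics/s11.png')
crop(load('top2'),395,190,460,250,10,'pics/st_t.png');crop(c,235,325,330,415,6,'pics/st_s.png')
```

```text
t 21.3 tcp [ 0.6161 -0.0313  0.3263] yaw -0.1493 toolz [-0.0376  0.0108 -0.9992] hook [ 0.6109 -0.03    0.2218] tower [ 114.  -193.4] F [ 0.22  0.23 -1.15] T [-0.001  0.029 -0.029] op 0.274
```

View pics/s11.png

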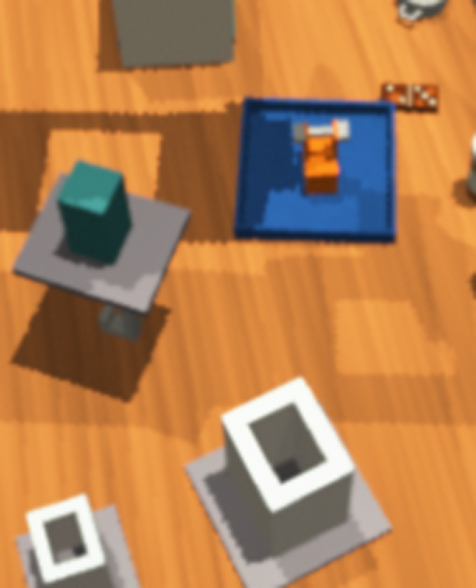

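View pics/st_s.png

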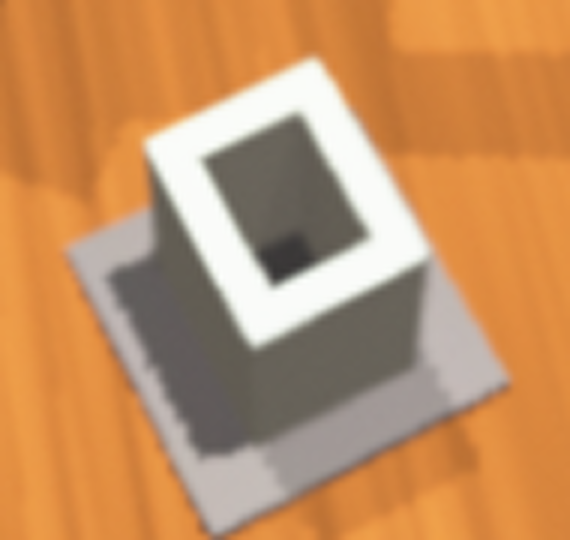

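View pics/st_t.png

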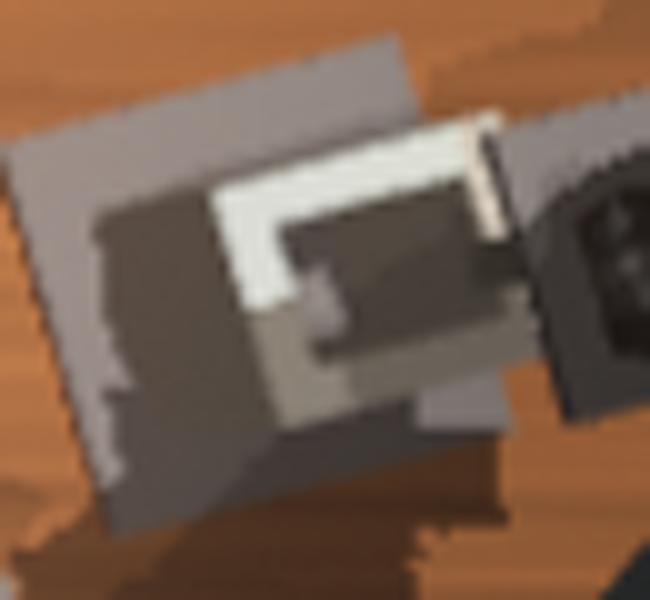

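Run:
```python
from h import *
s=load('side11')
for q in ([(145,145),(318,58),(430,248),(255,348)],[(203,158),(303,112),(370,238),(272,287)]):
    A=np.array([onz(s,((x+.5)/6-.5+235,(y+.5)/6-.5+325),.11)*1000 for x,y in q])
    d=A[2]-A[1]+A[3]-A[0]; print(A.round(1),A.mean(0).round(1),[round(np.linalg.norm(A[i]-A[i-1]),1) for i in range(4)],'ang',np.arctan2(d[0],-d[1]))
# cartridge bar top z .065
def f(x,y): return onz(s,((x+.5)/2.8-.5+180,(y+.5)/2.8-.5+200),.065)*1000
print(f(295,132),f(348,128))
```

```text
[[ 484.  -301.4  110. ]
 [ 542.4 -284.2  110. ]
 [ 561.8 -351.9  110. ]
 [ 504.  -371.   110. ]] [ 523.  -327.1  110. ] [np.float64(72.4), np.float64(60.8), np.float64(70.4), np.float64(60.9)] ang 0.2794138150600046
[[ 500.7 -309.2  110. ]
 [ 533.9 -300.9  110. ]
 [ 544.9 -345.   110. ]
 [ 512.8 -353.8  110. ]] [ 523.  -327.2  110. ] [np.float64(46.1), np.float64(34.3), np.float64(45.4), np.float64(33.3)] ang 0.25539775384775726
[587.49996145 -58.5543325   65.        ] [629.81507875 -63.77360066  65.        ]
```

Call:
drive_tool([
  [[-0.001,-0.015,0.0],0.02],
  [[-0.002,-0.025,0.0],0.03],
  [[-0.003,-0.03,0.0],0.04],
  [[-0.006,-0.03,0.0],0.05],
  [[-0.008,-0.03,0.0],0.05],
  [[-0.01,-0.03,0.0],0.05],
  [[-0.012,-0.03,0.0],0.05],
  [[-0.014,-0.03,0.0],0.05],
  [[-0.01,-0.02,0.0],0.03],
  [[-0.005,-0.01,0.0],0.02],
])

```text
time_s: 22.35
eef_pos: [0.5355, -0.2851, 0.3058]
eef_rot: [-0.007, 0.991, 0.13, -0.033]
wrist_force: [1.0, 0.2, -1.3]
opening: 0.273
```

```bash
python3 -c "
from h import *
state()"
```

```text
t 22.35 tcp [ 0.5355 -0.2851  0.3058] yaw 0.2621 toolz [-0.067   0.0054 -0.9977] hook [ 0.5273 -0.2848  0.2014] tower [  68.8 -457.7] F [ 1.04  0.24 -1.31] T [ 0.004 -0.066 -0.016] op 0.273
```

Call:
drive_tool([
  [[-0.001,-0.01,0.0],0.0],
  [[-0.001,-0.01,0.0],0.0],
  [[-0.001,-0.008,0.0],0.0],
  [[-0.001,-0.006,0.0],0.0],
  [[0.0,0.0,0.0],0.0],
])

```text
time_s: 22.85
eef_pos: [0.5298, -0.3213, 0.3006]
eef_rot: [-0.01, 0.991, 0.129, -0.035]
wrist_force: [-0.3, -0.5, -1.3]
opening: 0.274
```

```bash
python3 -c "
from h import *
state()"
```

```text
t 22.85 tcp [ 0.5298 -0.3213  0.3006] yaw 0.2598 toolz [-0.0729  0.0107 -0.9973] hook [ 0.521  -0.3205  0.1962] tower [  67.7 -493.9] F [-0.25 -0.46 -1.35] T [-0.046 -0.07  -0.046] op 0.274
```

Call:
drive_tool([
  [[0.0,-0.003,-0.005],0.0],
  [[0.0,-0.002,-0.015],0.0],
  [[0.0,0.0,-0.02],0.0],
  [[0.0,0.0,-0.015],0.0],
  [[0.0,0.0,0.0],0.0],
])

```text
time_s: 23.35
eef_pos: [0.5303, -0.3248, 0.241]
eef_rot: [-0.01, 0.991, 0.13, -0.035]
wrist_force: [-0.4, 0.2, -1.5]
opening: 0.274
```

Run:
```python
from h import *
state();c=snap('side','12');crop(c,230,280,350,415,4.4,'pics/s12.png');snap('wrist','12')
c=snap('top','12');crop(c,385,170,485,270,6,'pics/t12.png')
```

```text
t 23.35 tcp [ 0.5303 -0.3248  0.241 ] yaw 0.2619 toolz [-0.0727  0.0112 -0.9973] hook [ 0.5215 -0.3239  0.1367] tower [  68.7 -497.2] F [-0.38  0.21 -1.46] T [ 0.015 -0.029 -0.006] op 0.274
```

View pics/s12.png

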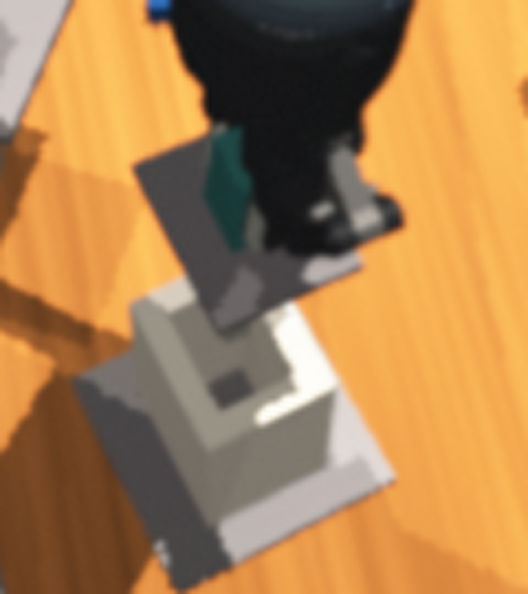

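View pics/wrist12.png

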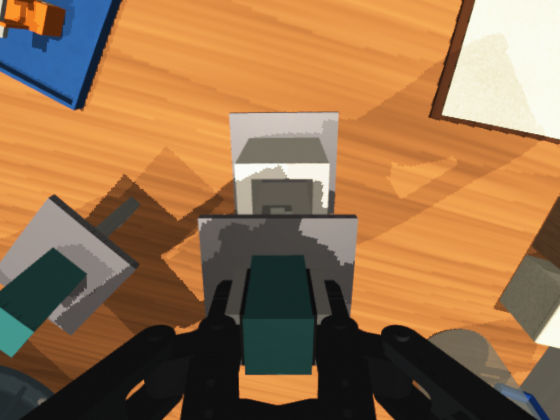

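View pics/t12.png

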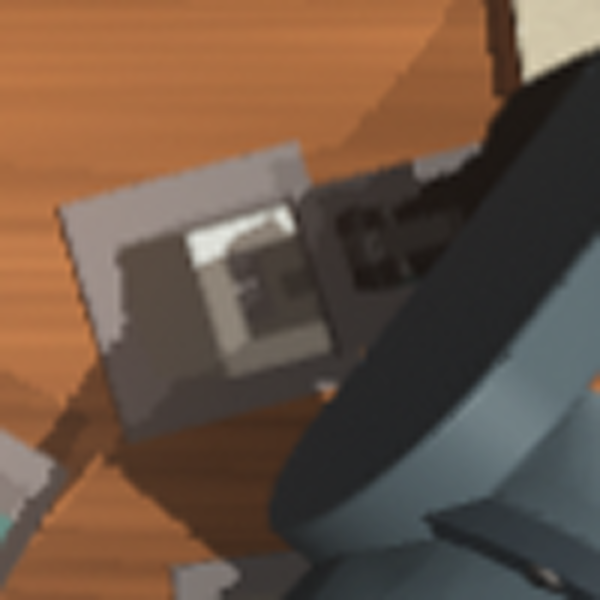

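Run:
```python
from h import *
c=load('wrist12');crop(c,210,130,350,225,5.5,'pics/w12.png')
a=.26;sx=np.array([np.cos(a),np.sin(a)]);sy=np.array([-np.sin(a),np.cos(a)])
def f(n,p,z): d=onz(c,p,z)[:2]*1000-np.array([522.8,-326]);print(n,round(d@sx,1),round(d@sy,1))
f('open L',(251,190),.110);f('open R',(314,190),.110);f('far',(283,180),.110)
f('outL',(235,190),.110);f('outR',(329,190),.110);f('outfar',(283,163),.110)
f('footL',(262,207),.1307);f('footR',(291,207),.1307)
```

```text
open L 8.0 24.4
open R 8.5 -25.0
far 16.4 -0.7
outL 7.9 37.0
outR 8.6 -36.8
outfar 29.9 -0.7
footL 1.9 14.4
footR 2.2 -7.0
```

View pics/w12.png

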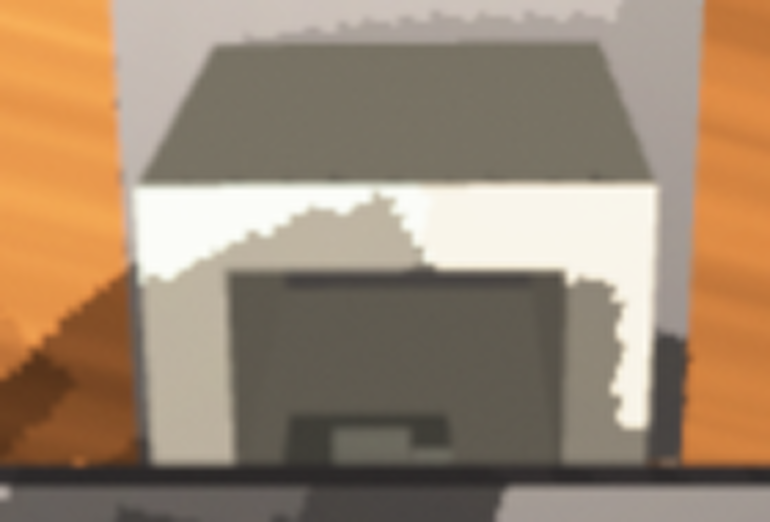

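Call:
drive_tool([
  [[0.0008,-0.003,-0.01],0.0],
  [[0.0,0.0,-0.015],0.0],
  [[0.0,0.0,-0.015],0.0],
  [[0.0,0.0,-0.01],0.0],
  [[0.0,0.0,0.0],0.0],
])

```text
time_s: 24.0
eef_pos: [0.5331, -0.3299, 0.1924]
eef_rot: [-0.007, 0.991, 0.13, -0.032]
wrist_force: [-0.3, -0.0, -1.6]
opening: 0.277
```

```bash
python3 -c "
from h import *
state()"
```

```text
t 24.0 tcp [ 0.5331 -0.3299  0.1924] yaw 0.2614 toolz [-0.0659  0.0051 -0.9978] hook [ 0.5251 -0.3296  0.088 ] tower [  73.1 -502.3] F [-0.26 -0.01 -1.56] T [0.029 0.006 0.056] op 0.277
```

Call:
drive_tool([
  [[-0.002,0.002,-0.01],0.0],
  [[-0.001,0.001,-0.015],0.0],
  [[0.0,0.0,-0.015],0.0],
  [[0.0,0.0,-0.005],0.0],
  [[0.0,0.0,0.0],0.0],
])

```text
time_s: 24.5
eef_pos: [0.5294, -0.3261, 0.1427]
eef_rot: [-0.007, 0.991, 0.13, -0.033]
wrist_force: [-0.6, 0.7, 0.0]
opening: 0.27
```

```bash
python3 -c "
from h import *
state()"
```

```text
t 24.5 tcp [ 0.5294 -0.3261  0.1427] yaw 0.2614 toolz [-0.0668  0.006  -0.9977] hook [ 0.5212 -0.3258  0.0383] tower [  68.7 -499.1] F [-0.59  0.65  0.03] T [ 0.023 -0.01   0.023] op 0.27
```

Call:
drive_tool([
  [[0.0,0.0,-0.005],0.0],
  [[0.0,0.0,-0.004],0.0],
  [[0.0,0.0,0.0],0.0],
])

```text
time_s: 24.8
eef_pos: [0.5298, -0.3265, 0.1336]
eef_rot: [-0.007, 0.991, 0.13, -0.032]
wrist_force: [-0.1, -0.2, -0.5]
opening: 0.273
```

```bash
python3 -c "
from h import *
state()"
```

```text
t 24.8 tcp [ 0.5298 -0.3265  0.1336] yaw 0.2614 toolz [-0.066   0.0052 -0.9978] hook [ 0.5218 -0.3263  0.0292] tower [  69.3 -499.5] F [-0.09 -0.16 -0.55] T [ 0.027 -0.025 -0.033] op 0.273
```

Call:
drive_tool([
  [[0.0,0.0,-0.003],0.0],
  [[0.0,0.0,-0.001],0.0],
  [[0.0,0.0,0.0],0.0],
])

```text
time_s: 25.1
eef_pos: [0.5304, -0.327, 0.1302]
eef_rot: [-0.006, 0.991, 0.13, -0.032]
wrist_force: [0.5, 0.7, -1.7]
opening: 0.274
```

Run:
```python
from h import *
state();c=snap('side','13');crop(c,230,280,350,415,4.4,'pics/s13.png')
```

```text
t 25.1 tcp [ 0.5304 -0.327   0.1302] yaw 0.2614 toolz [-0.0646  0.0039 -0.9979] hook [ 0.5225 -0.3269  0.0258] tower [  70.1 -500. ] F [ 0.48  0.69 -1.66] T [ 0.047 -0.082  0.009] op 0.274
```

View pics/s13.png

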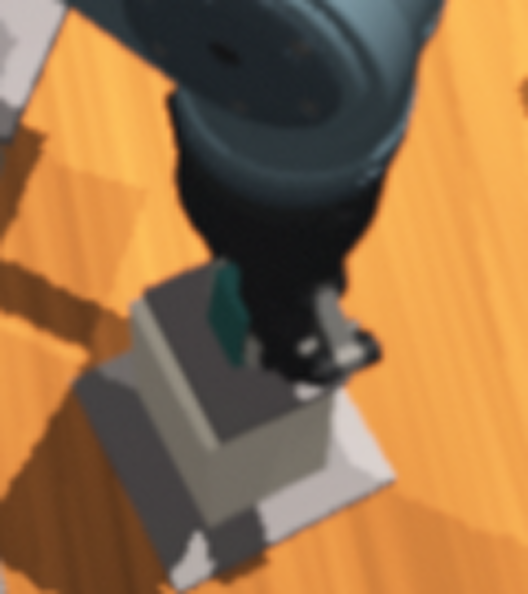

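Call:
drive_tool([
  [[-0.0005,0.001,-0.0015],0.0],
  [[0.0,0.0,0.0],0.0],
])

```text
time_s: 25.35
eef_pos: [0.53, -0.326, 0.129]
eef_rot: [-0.006, 0.991, 0.13, -0.032]
wrist_force: [-0.4, 0.0, -2.4]
opening: 0.274
```

Call:
drive_tool([
  [[0.0,0.0,0.0],0.0],
  [[0.0,0.0,0.0],0.0],
  [[0.0,0.0,0.0],0.0],
  [[0.0,0.0,0.0],0.0],
  [[0.0,0.0,0.0],0.0],
  [[0.0,0.0,0.0],0.0],
], gripper=1.0)

```text
time_s: 25.95
eef_pos: [0.5306, -0.3265, 0.1301]
eef_rot: [-0.005, 0.991, 0.13, -0.031]
wrist_force: [-0.6, -1.3, 1.0]
opening: 0.998
```

Run:
```python
from h import *
state();c=snap('side','14');crop(c,230,280,350,415,4.4,'pics/s14.png')
snap('wrist','14')
```

```text
t 25.95 tcp [ 0.5306 -0.3265  0.1301] yaw 0.2612 toolz [-0.0626  0.0022 -0.998 ] hook [ 0.5229 -0.3266  0.0257] tower [  70.5 -499.7] F [-0.63 -1.26  0.99] T [-0.021 -0.024 -0.015] op 0.998
```

View pics/s14.png

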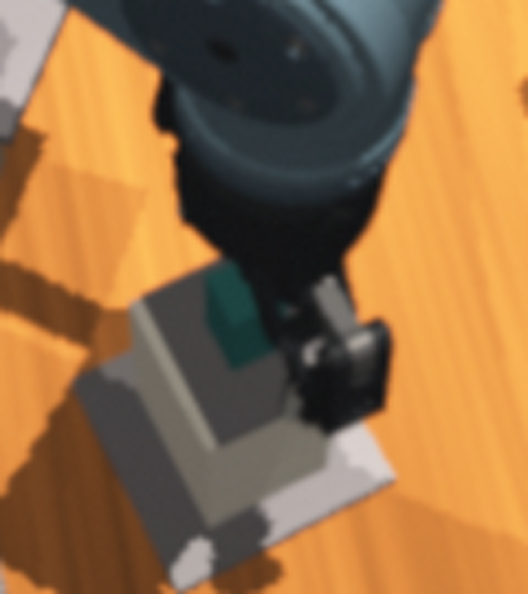

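View pics/wrist14.png

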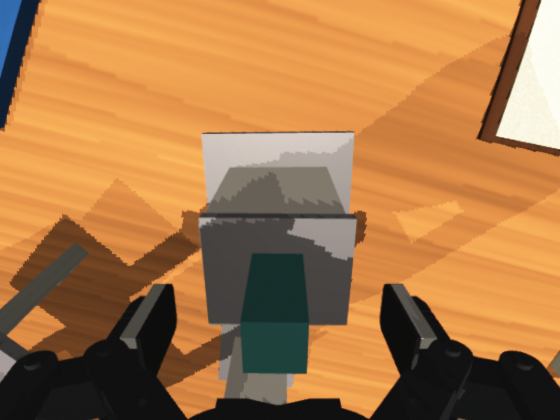

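Call:
drive_tool([
  [[0.0,0.0,0.01],0.0],
  [[0.0,0.0,0.02],0.0],
  [[0.0,0.0,0.03],0.0],
  [[0.0,0.0,0.03],0.0],
  [[0.0,0.0,0.03],0.0],
  [[0.0,0.0,0.03],0.0],
  [[0.0,0.0,0.02],0.0],
])

```text
time_s: 26.75
eef_pos: [0.5279, -0.3242, 0.3063]
eef_rot: [-0.008, 0.991, 0.13, -0.033]
wrist_force: [0.3, 0.6, -1.2]
opening: 0.997
```

Call:
drive_tool([
  [[-0.03,-0.03,0.0],0.0],
  [[-0.03,-0.03,0.0],0.0],
  [[-0.03,-0.03,0.0],0.0],
  [[-0.03,-0.03,0.0],0.0],
  [[0.0,0.0,0.0],0.0],
])

```text
time_s: 27.25
eef_pos: [0.4064, -0.4478, 0.3176]
eef_rot: [-0.001, 0.991, 0.133, -0.029]
wrist_force: [-0.6, 0.4, -0.9]
opening: 1.001
```

Run:
```python
from h import *
state();c=snap('side','15');crop(c,170,200,350,415,2.7,'pics/s15.png')
t=snap('top','15')
for n,c in(('side',c),('top',t)):
    hsv=cv2.cvtColor(c['frame'],cv2.COLOR_RGB2HSV);m=cv2.inRange(hsv,(80,60,90),(95,255,255))
    for ct in cv2.findContours(m,cv2.RETR_EXTERNAL,cv2.CHAIN_APPROX_NONE)[0]:
        if cv2.contourArea(ct)<15: continue
        P=np.array([onz(c,p[0].astype(float),.166)[:2] for p in ct])*1000
        r=cv2.minAreaRect(P.astype(np.float32));print(n,ct.mean((0,1)).round(),np.round(r[0],1),np.round(r[1],1),round(r[2],1))
```

```text
t 27.25 tcp [ 0.4064 -0.4478  0.3176] yaw 0.2663 toolz [-0.0577 -0.0053 -0.9983] hook [ 0.3992 -0.4487  0.2132] tower [ -33.9 -638.6] F [-0.55  0.37 -0.88] T [ 0.008 -0.036  0.022] op 1.001
side [285. 346.] [ 527.2 -328.5] [25.2 24.2] 13.4
side [236.  65.] [569.7 515.8] [96.1 89.1] 80.3
top [381. 261.] [ 417.8 -185. ] [ 8.8 27.3] 58.5
top [374. 258.] [ 425.6 -169.6] [19.7 30.5] 59.1
top [442. 213.] [ 528.  -325.3] [23.1 23. ] 16.3
top [130. 197.] [561.7 391.5] [85.8 87.5] 0.2
```

View pics/s15.png

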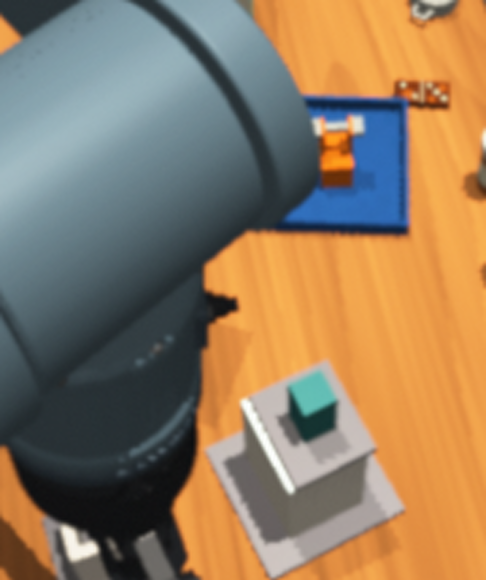

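View pics/top15.png

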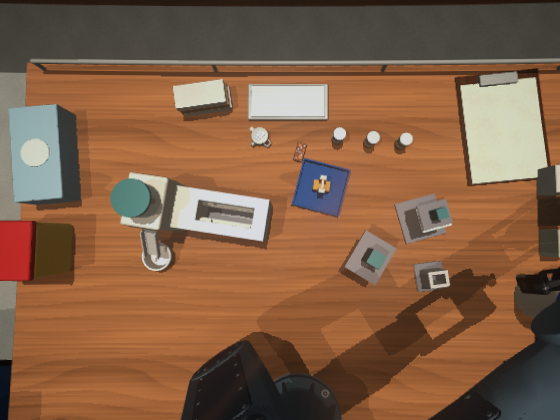

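Run:
```python
from h import *
state();snap('wrist','16')
```

```text
t 27.35 tcp [ 0.4093 -0.4451  0.3176] yaw 0.2693 toolz [-0.0559 -0.004  -0.9984] hook [ 0.4023 -0.4458  0.2131] tower [ -31.3 -635.3] F [0.56 0.65 0.18] T [ 0.025 -0.034 -0.032] op 0.999
```

View pics/wrist16.png

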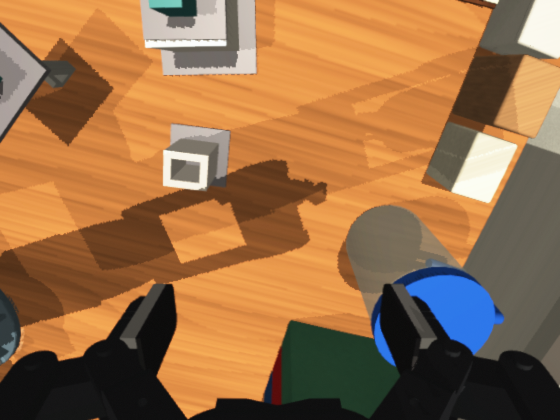

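Call:
drive_tool([
  [[0.0,0.02,0.03],0.0],
  [[0.0,0.03,0.02],0.0],
  [[0.0,0.02,0.0],0.0],
  [[0.0,0.0,0.0],0.0],
  [[0.0,0.0,0.0],0.0],
])

```text
time_s: 27.9
eef_pos: [0.4145, -0.3666, 0.369]
eef_rot: [-0.003, 0.99, 0.139, -0.027]
wrist_force: [-0.1, -0.2, 0.5]
opening: 0.998
```

Run:
```python
from h import *
state();c=snap('side','17')
from bench import hand_in
print(hand_in())
```

```text
t 27.9 tcp [ 0.4145 -0.3666  0.369 ] yaw 0.2797 toolz [-0.0549 -0.0018 -0.9985] hook [ 0.4076 -0.3671  0.2645] tower [ -37.6 -556.7] F [-0.11 -0.23  0.47] T [0.001 0.011 0.003] op 0.998
the job is handed in; nothing more can be done
None
```

View pics/side17.png

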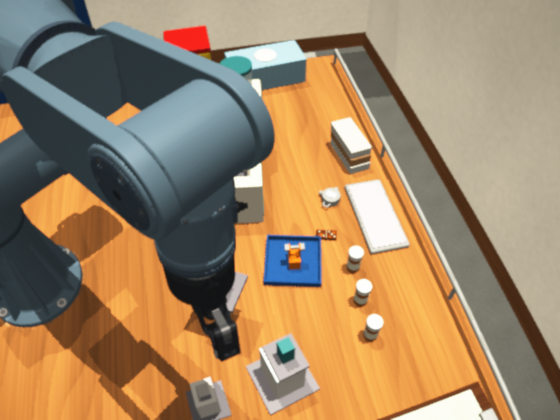

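I drew the cartridge out with the small hook rod, stood it in the blue tray, unhooked it, and put the rod back in its stand. The job is handed in at 27.9 s; no verdict is reported.

- **Draw:** I hooked the bar at tower y about -42 mm. I slid it to +y with about 4 N on the lips until the load dropped to its weight at y about +30 mm. The wrist camera had put the gap's middle at +29 mm. The highest vertical wrist reading I saw was 6.8 N, including the rod's weight.
- **Cartridge:** it stands upright, with its bar at about (609, -61) mm, within about 4 mm of the tray middle.
- **Rod:** it sits upright in its stand with the flange flat on top. Its handle is about 5 mm off the stand's axis, against the 16 mm allowed for the hook.
- **Bystanders and gripper:** the vials, domino, tally and ramekin look unmoved by eye in the last top picture. At hand-in the gripper was open, well above everything, with wrist force near zero.

**Disagreements:**
- The tool built up a tilt of up to about 0.07 rad that the drive cannot correct. I allowed for it when lowering the rod, and the rod levelled itself once released.
- The side view read about 2 mm lower in y than the top view, so I used values between the two.

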